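# Prop the arm of the stake holder with its levelling foot

### The arm

A 6-joint arm with a two-finger parallel gripper is mounted at the origin on the work surface. World frame = base frame: x ahead of the robot, y to its left, z up, the work surface at z = 0. Lengths are in m, angles in degrees, forces in N, time in s.
With the tool pointing down it reaches from about 0.3 to 0.75 m from the base axis. Payload 8.5 kg.
Tool frame: the origin (TCP) lies between the finger pads; the fingertips stand ahead of it and the grasp point (between the pads) lies 8 mm behind it (env.tcp_to_tips is the z of the fingertips in the tool frame, in m); z points along the fingers, x is the direction in which the jaws open and shut, and the axes are right-handed (so a half turn about z gives the same grasp; the last joint's range is limited). The gripper opens to 85 mm and grips with 20 to 120 N. Pads are 22 mm wide; open, the fingers measure 114 mm over their backs; the gripper's body (76 mm by 85 mm) begins 54 mm behind the grasp point. The pads swing forward as they close: fully open they stand 13 mm farther back than shut.
Start: joints at [-84.758, 21.807, 74.336, -0, 83.858, -12.336], TCP at [0.166, -0.524, 0.242] pointing down, gripper open.
Joint ranges: [-178.18, 178.18], [-50.72, 133.34], [12.68, 142.11], [-81.47, 261.47], [9.98, 163.14], [-165.26, 165.26]. Speed limits (degrees/s): [136.94, 136.94, 180, 180, 180, 180].

### API

Orientations are given as a 3x3 rotation matrix whose columns are the frame's x, y, z axes.
In Python, from rig import observe, viewer, env gives the robot as it stands.
- The arm moves only by the tool jog_arm, never from a script. Its arguments are lists of equal length, an entry for each row: "dr": the turn, a rotation vector about the tool's x, y, z in rad, a list of three; "slide": the shift along the tool's x, y, z in m, a list of three; "gripper": the opening, from -1 (shut) to 1 (fully open), so that 0 is half open. In form: {"dr": [[rx, ry, rz], ...], "slide": [[dx, dy, dz], ...], "gripper": [gripper, ...]}. A call has exactly 10 rows; each row shifts and turns the commanded pose from where the row before left it, along the tool's axes as they then stand; what a row does not reach is not made up. A row lasts 1/10 s, in which the tool goes at most 50 mm and 8.59 degrees, less where a joint would pass 70% of its speed; a pose out of reach is approached as far as the arm can. A call is refused whole if a number of a shift passes 0.05 or a number of a turn 0.15, either way. A call with a gripper value outside its range is refused whole. The fingers move at their own pace and stop on an object; "force" is the grip in N (left out, the last holds). Time passes only in rows, so rows that do not move let the fingers close, or fill a call up. It gives the time, the measured TCP pose, the force and the opening at its end, in the units of the state.
- observe(): the state, without advancing time (a new reading comes with each control period).
- viewer.get_image(name): name is "scene" or "top" or "wrist"; returns a dict with "pixels" (400x640x3 uint8, blue, green, red), "camera_matrix" (3x3 intrinsics, pixels), "dist_coeffs" ([k1, k2, p1, p2, k3] as OpenCV has them; the pictures are not rectified), "R" (3x3) and "t" (3): a world point X has camera coordinates R X + t. Camera axes: x right, y down, z forward; pixel columns grow to the right and rows downward; lengths in m; the calibration is good to about 2 mm. A picture is of the moment at which its call begins. There is no depth.
- env.close_job(): hands the job in, once; it reports no verdict.
The state is a dict: "time_s": time; "q": joint angles; "qvel": joint speeds; "joint_efforts": joint torques, N m; "position": TCP position; "tool_rot": TCP orientation; "ft_force": force on the tool from outside, world axes, zero at the start; "wrist_torque": the same for the moment, N m; "grip_width": finger opening in m.
Only numpy, scipy, OpenCV 4.12 (cv2) and the standard library are available. Lean on these libraries where they do the work, as an engineer would, in place of code of your own. Each camera call takes 0.05 s, during which the arm holds its last target.

### The job

Slide the long steel bar under the raised foot of the stake holder so that the whole foot pad is above the bar, with the bar flat on the bench. Then screw the foot down by its black knob (clockwise from above) until the pad just touches the bar with a light pressure, never forcing it, and let go; do not disturb the other things on the bench.

Things in the scene. Friction and masses are not known exactly. Their poses are not given: they have to be found in the camera images.
- holder: Steel stake holder, bolted down. Origin at bench level on the levelling screw's vertical axis. A rigid arm 28 mm wide, 48 to 64 mm above the bench, runs from the screw to a 40 mm column on a 90 x 90 x 12 mm base plate, centred at x 120, y 130 mm. Boss at the screw: 38 mm across, 44 to 66 mm up. A domed stake, top 104 mm up, stands on the arm 127 mm from the screw. Only the foot hangs below.
- screw: Vertical levelling screw at the arm's free end. Origin on its axis, mid-height of its round black fluted knob, 30 mm across, 24 mm tall; moves with the screw, does not show turning. The round rubber foot pad, 34 mm across, turns with the knob; its underside is 77.5 to 79.5 mm below this point, different each time, so the touch must be felt; at the start it is over 1 mm higher than the bar's top.
- knob (a joint): Turn of the knob (rad), growing clockwise seen from above, which drives the screw down 6 mm a turn (0.955 mm per rad). Starts at 0.5 to 2, stops at 9. Turns freely with about 0.02 N m and stays where left. Once the pad touches, its push grows by some 3 N per 0.1 rad, and the torque by 0.01 to 0.02 N m per newton, as the pad rubs on the bar.
- bar: Plain ground steel bar, 140 mm long (its x), 52 mm wide (its y), 15 mm high, about 0.85 kg, loose and lying flat on the bench. Origin at the centre of its underside, z up.
- bench_block: Square steel bench block, 76 x 76 x 22 mm, a bystander that lies loose, left or right of the middle of the bench, in the place that the bar does not take. Origin at the centre of its underside.
- hammer: Bystander: hammer 260 mm long, lying; origin under the middle.
- bottle: Bystander: white plastic bottle with red spout, 64 mm across, 195 mm tall; origin at the centre of its underside.
- tin: Bystander: round tin, 60 mm across, 60 mm tall; origin at the centre of its underside.
- clear_box: Bystander: clear open plastic box 110 x 80 x 30 mm; origin at the centre of its underside.
- screwdriver: Bystander: screwdriver 200 mm long, lying along its x; origin under the middle.
- mandrel: Bystander: ring mandrel, wooden handle (90 mm, towards -x) and tapered steel cone (150 mm, towards +x), lying; origin under where they join.

How it is judged:
By the outcome, as a careful person would: the job done as asked, in the order asked, and still so for the second after the job is handed in, with the robot touching nothing.
It also fails if it takes over 72 s, if anything falls off the work surface, if the arm or the gripper's body presses on something with over 40 N, if the wrist force passes 120 N, or if a joint passes its speed limit or range.

## Working session

There is one attempt and no reset: what is moved stays moved. The work goes in short steps, Python scripts to look and compute and a tool call to move; the robot and the scene stay as the last step left them, time stands still between calls to the robot, and variables do not carry over. Pictures are saved under pics/ and viewed, and the job is handed in when it is done.

Besides the shell and the picture viewer there is one more tool, called after "Request:" as a command line: name --argument value ..., lists and objects as JSON in quotes. jog_arm: Moves the arm, as the interface text tells. Its arguments: {"type":"object","properties":{"dr":{"type":"array","items":{"type":"array","items":{"type":"number"}}},"slide":{"type":"array","items":{"type":"array","items":{"type":"number"}}},"gripper":{"type":"array","items":{"type":"number"}},"force":{"type":"number"}},"required":["dr","slide","gripper"]}

```bash
ls; mkdir -p pics
python3 - <<'E'
from rig import observe, viewer, env
import cv2
print(env.tcp_to_tips, observe())
for n in ("scene","top","wrist"):
    i=viewer.get_image(n); cv2.imwrite(f"pics/{n}0.png",i["pixels"])
    print(n,i["camera_matrix"],i["dist_coeffs"],i["R"],i["t"])
E
```

```text
pics
0.011 {'time_s': 0.0, 'q': array([-8.47579194e+01,  2.18428213e+01,  7.43847228e+01,  2.67757401e-03,
        8.38576396e+01, -1.23379163e+01]), 'qvel': array([ 0.00512953,  0.04227378,  0.04148117, -0.07434084,  0.0349304 ,
        0.01302738]), 'joint_efforts': array([ 1.59162038e-03, -4.48457623e+01, -2.31277478e+01, -9.15543251e-05,
        4.75447567e-03,  2.42672357e-06]), 'position': array([ 0.16608467, -0.5240422 ,  0.24169478]), 'tool_rot': array([[ 3.02032230e-01, -9.53297710e-01, -8.95641643e-05],
       [-9.53296623e-01, -3.02032025e-01,  1.48476203e-03],
       [-1.44247149e-03, -3.63064770e-04, -9.99998894e-01]]), 'ft_force': array([0.16681868, 0.61999718, 0.94465886]), 'wrist_torque': array([0.04452973, 0.00471279, 0.01274158]), 'grip_width': 0.0856333127622782}
scene [[371.06403402   0.         324.56198259]
 [  0.         371.06403402 200.19618338]
 [  0.           0.           1.        ]] [-0.07604109  0.          0.          0.          0.        ] [[ 0.27201089  0.96228876 -0.00322729]
 [ 0.48404495 -0.13972239 -0.86381603]
 [-0.83169139  0.23340521 -0.50379703]] [-0.16337494 -0.20522187  1.55278659]
top [[383.03871116   0.         322.43097635]
 [  0.         383.03871116 198.66102602]
 [  0.           0.           1.        ]] [-0.06431503  0.          0.          0.          0.        ] [[ 0.0199753  -0.99979687  0.00268532]
 [-0.97260881 -0.02005409 -0.23158139]
 [ 0.2315882   0.00201414 -0.97281183]] [0.00888424 0.63616583 0.94365418]
wrist [[296.85028693   0.         317.01691802]
 [  0.         296.85028693 201.38078844]
 [  0.           0.           1.        ]] [-0.04297022  0.          0.          0.          0.        ] [[ 3.02223231e-01 -9.53236805e-01 -8.43964680e-04]
 [-9.14046436e-01 -2.90048975e-01  2.83532545e-01]
 [-2.70518448e-01 -8.49186988e-02 -9.58962243e-01]] [-0.54951594 -0.03813902  0.3782444 ]
```

View pics/scene0.png

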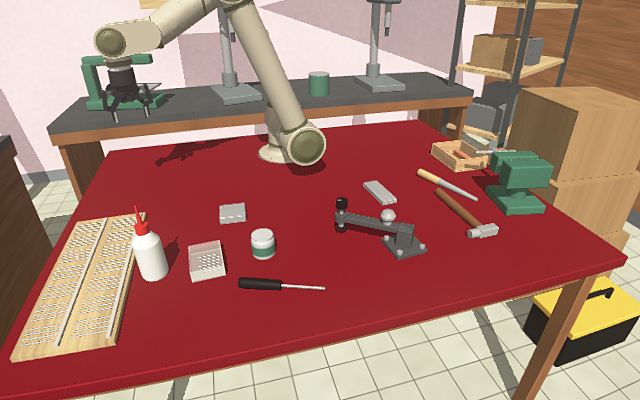

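View pics/top0.png

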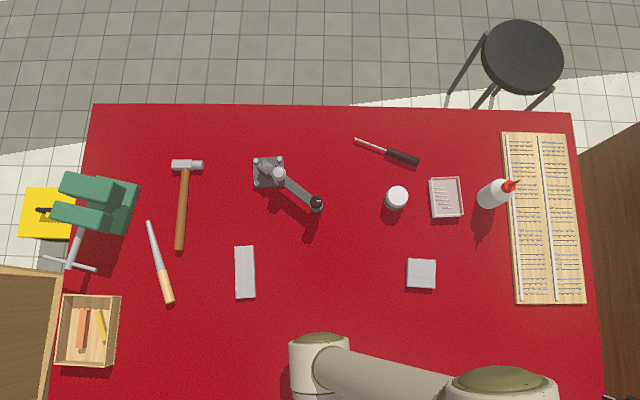

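View pics/wrist0.png

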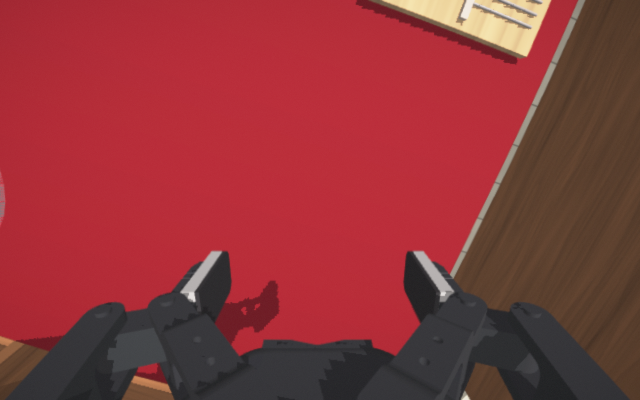

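Top view: the bar is at px (245,272), the knob at (317,203), the bench block at (421,273) and the holder base at (268,172). Scene view: the bar is at (380,192) and the knob at (341,203).

```bash
cat > h.py <<'E'
import numpy as np, cv2
from rig import observe, viewer, env
def ray(i,px):
    u=cv2.undistortPoints(np.array(px,float).reshape(-1,1,2),i["camera_matrix"],np.array(i["dist_coeffs"])).reshape(-1,2)
    d=np.c_[u,np.ones(len(u))]@i["R"]; c=-np.array(i["R"]).T@i["t"]
    return c,d
def onplane(i,px,z):
    c,d=ray(i,px); return c+d*((z-c[2])/d[:,2])[:,None]
def proj(i,X):
    r,_=cv2.Rodrigues(np.array(i["R"])); return cv2.projectPoints(np.array(X,float).reshape(-1,3),r,np.array(i["t"]),i["camera_matrix"],np.array(i["dist_coeffs"]))[0].reshape(-1,2)
def tri(i1,p1,i2,p2):
    c1,d1=ray(i1,p1);c2,d2=ray(i2,p2);d1=d1[0]/np.linalg.norm(d1);d2=d2[0]/np.linalg.norm(d2)
    s=np.linalg.lstsq(np.c_[d1,-d2],c2-c1,rcond=None)[0]
    a=c1+s[0]*d1;b=c2+s[1]*d2
    return (a+b)/2,np.linalg.norm(a-b)
def get(n,f=None):
    i=viewer.get_image(n)
    if f: cv2.imwrite(f"pics/{f}.png",i["pixels"])
    return i
def notred(i):
    h=cv2.cvtColor(i["pixels"],cv2.COLOR_BGR2HSV)
    return ((h[...,1]<110)&(h[...,2]>60)).astype(np.uint8)*255
E
python3 - <<'E'
from h import *
t=get("top");s=get("scene")
for i,n,w in ((t,"top",(225,235,265,310)),(s,"scene",(355,170,405,212))):
    m=notred(i);x0,y0,x1,y1=w;mm=np.zeros_like(m);mm[y0:y1,x0:x1]=m[y0:y1,x0:x1]
    cs,_=cv2.findContours(mm,cv2.RETR_EXTERNAL,cv2.CHAIN_APPROX_NONE);c=max(cs,key=cv2.contourArea)
    r=cv2.minAreaRect(c);b=cv2.boxPoints(r);print(n,r,b.tolist());P=onplane(i,b,.015);print(P.round(4),P.mean(0))
cv2.imwrite("pics/t1.png",cv2.resize(t["pixels"][140:320,220:340],None,fx=5,fy=5,interpolation=cv2.INTER_CUBIC)[:600])
cv2.imwrite("pics/t2.png",cv2.resize(t["pixels"][140:240,230:340],None,fx=6,fy=6,interpolation=cv2.INTER_CUBIC))
cv2.imwrite("pics/s1.png",cv2.resize(s["pixels"][170:265,320:440],None,fx=6,fy=6,interpolation=cv2.INTER_CUBIC))
E
```

```text
top ((244.48719787597656, 271.50030517578125), (52.85442352294922, 20.224123001098633), 88.53119659423828) [[233.70106506347656, 245.34095764160156], [253.9185333251953, 244.8225860595703], [255.27333068847656, 297.65966796875], [235.0558624267578, 298.17803955078125]]
[[0.5131 0.2632 0.015 ]
 [0.5159 0.2075 0.015 ]
 [0.3747 0.1958 0.015 ]
 [0.3719 0.2499 0.015 ]] [0.44389987 0.22907932 0.015     ]
scene ((379.7500305175781, 192.25001525878906), (36.769554138183594, 14.849242210388184), 45.0) [[361.5000305175781, 184.50001525878906], [372.0000305175781, 174.00001525878906], [398.0000305175781, 200.00001525878906], [387.5000305175781, 210.50001525878906]]
[[0.3949 0.1887 0.015 ]
 [0.3296 0.2537 0.015 ]
 [0.5253 0.2626 0.015 ]
 [0.574  0.2047 0.015 ]] [0.45595182 0.22742876 0.015     ]
```

View pics/t2.png

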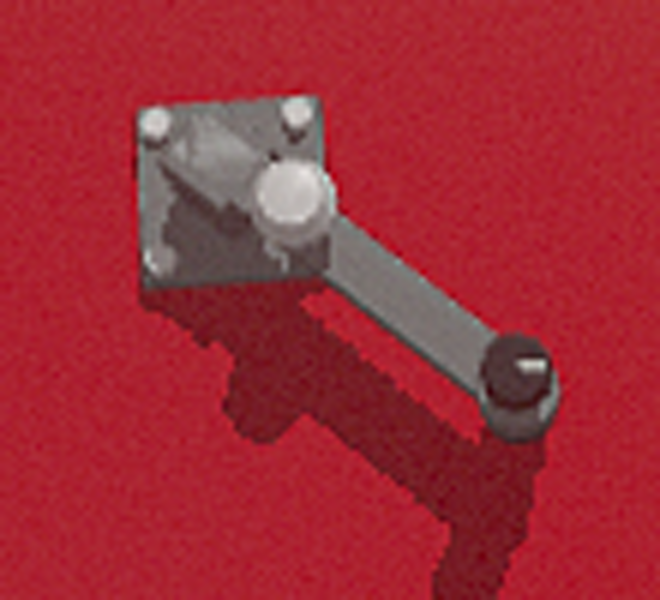

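View pics/s1.png

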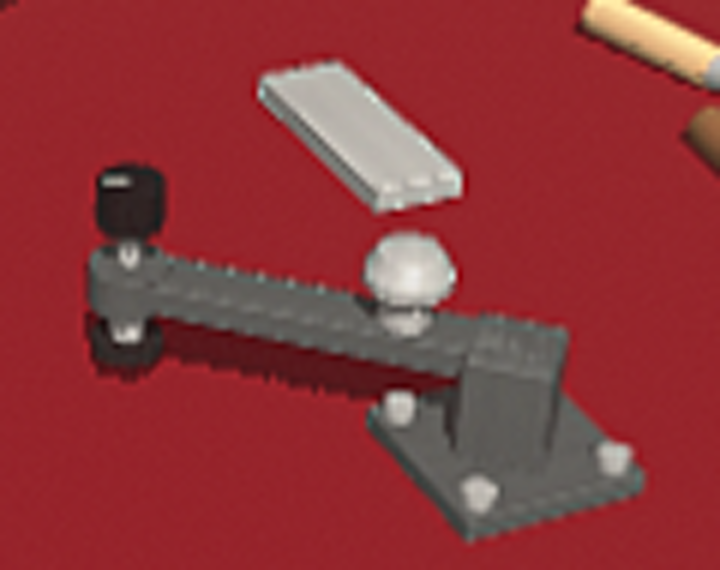

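Run:
```python
from h import *
t=get("top");s=get("scene")
def black(i,w):
    x0,y0,x1,y1=w;g=i["pixels"].max(2);m=np.zeros_like(g);m[y0:y1,x0:x1]=(g[y0:y1,x0:x1]<70)*255
    cs,_=cv2.findContours(m,cv2.RETR_EXTERNAL,cv2.CHAIN_APPROX_NONE);c=max(cs,key=cv2.contourArea);return cv2.boundingRect(c),cv2.minEnclosingCircle(c)
print(black(t,(300,190,330,215)),black(s,(333,190,352,213)))
# knob top centre: top t2 (516,370); scene s1 ellipse centre approx (131,176)
A=lambda p,o:np.array(p)/6+np.array(o)-.5+.5/6
pt=A((515,366),(230,140));ps=A((131,177),(320,170))
print("knobtop",tri(t,pt,s,ps), onplane(t,[pt],.11),onplane(s,[ps],.11))
# base corners top plate z=.012 in top: corners t2
c=[A(p,(230,140)) for p in ((138,110),(323,96),(328,270),(143,288))]
print(onplane(t,c,.012).round(4))
d=[A(p,(320,170)) for p in ((258,88),(338,64),(461,178),(378,205))]
print("bar top in scene",onplane(s,d,.015).round(4),onplane(s,d,.015).mean(0))
b=[[233.7,245.34],[253.92,244.82],[255.27,297.66],[235.06,298.18]]
# knob bottoms
print("stake",tri(t,A((292,195),(230,140)),s,A((410,265),(320,170))))
```

```text
((316, 205, 5, 3), ((318.0, 206.0), 2.2361679077148438)) ((336, 198, 11, 15), ((341.5, 205.0), 7.826338291168213))
knobtop (array([0.62261926, 0.04021818, 0.10819065]), np.float64(0.0012652821535229961)) [[0.62201376 0.03957322 0.11      ]] [[0.62566788 0.03985204 0.11      ]]
[[0.7683 0.2274 0.012 ]
 [0.7772 0.1379 0.012 ]
 [0.6898 0.1317 0.012 ]
 [0.6792 0.2193 0.012 ]]
bar top in scene [[0.3943 0.1929 0.015 ]
 [0.3791 0.2482 0.015 ]
 [0.5195 0.2598 0.015 ]
 [0.5331 0.2064 0.015 ]] [0.45650708 0.22683156 0.015     ]
stake (array([0.70198426, 0.14104079, 0.09239456]), np.float64(0.0009873116642763475))
```

```bash
cat >> h.py <<'E'
def plan(target,yaw,N,P=None,Y=None,rnd=3):
    """rows (world straight line + yaw turn) in tool axes; tool z down, yaw = direction of tool x (deg)"""
    o=observe(); R=o["tool_rot"]
    p=np.array(o["position"] if P is None else P,float); y=np.degrees(np.arctan2(R[1,0],R[0,0])) if Y is None else Y
    dyaw=(yaw-y)/N; rows=[]
    for k in range(N):
        a=np.radians(y); M=np.array([[np.cos(a),np.sin(a),0],[np.sin(a),-np.cos(a),0],[0,0,-1]])
        want=(np.array(target)-p)/(N-k); s=(M.T@want).round(rnd); p=p+M@s
        dz=round(-np.radians(yaw-y)/(N-k),3); y-=np.degrees(dz); rows.append((s.tolist(),dz))
    for s,dz in rows: print(s,dz)
    print("end",p.round(4),round(y,2)); return p,y
E
python3 - <<'E'
from h import *
p,y=plan((.40,-.2,.25),-72.4+75.3,9)
plan((.401,.225,.20),95,11,p,y)
E
```

```text
[-0.026, -0.036, -0.001] -0.146
[-0.021, -0.039, -0.001] -0.146
[-0.015, -0.042, -0.001] -0.146
[-0.009, -0.044, -0.001] -0.146
[-0.003, -0.044, -0.001] -0.146
[0.004, -0.044, -0.001] -0.146
[0.01, -0.043, -0.001] -0.146
[0.017, -0.041, -0.0] -0.146
[0.022, -0.039, -0.001] -0.147
end [ 0.3996 -0.1998  0.2502] 2.92
[0.002, -0.039, 0.005] -0.146
[0.008, -0.038, 0.005] -0.146
[0.013, -0.036, 0.004] -0.146
[0.018, -0.034, 0.005] -0.146
[0.023, -0.031, 0.004] -0.146
[0.027, -0.027, 0.005] -0.146
[0.031, -0.023, 0.004] -0.146
[0.034, -0.018, 0.005] -0.146
[0.036, -0.013, 0.004] -0.146
[0.038, -0.008, 0.005] -0.147
[0.039, -0.002, 0.004] -0.146
end [0.4014 0.2249 0.2002] 94.99
```

Request:
jog_arm --dr '[[0,0,-0.146],[0,0,-0.146],[0,0,-0.146],[0,0,-0.146],[0,0,-0.146],[0,0,-0.146],[0,0,-0.146],[0,0,-0.146],[0,0,-0.147],[0,0,-0.146]]' --slide '[[-0.026,-0.036,-0.001],[-0.021,-0.039,-0.001],[-0.015,-0.042,-0.001],[-0.009,-0.044,-0.001],[-0.003,-0.044,-0.001],[0.004,-0.044,-0.001],[0.01,-0.043,-0.001],[0.017,-0.041,0],[0.022,-0.039,-0.001],[0.002,-0.039,0.005]]' --gripper '[1,1,1,1,1,1,1,1,1,1]'

```text
time_s: 1.35
position: [0.4016, -0.1595, 0.2457]
tool_rot: [[0.979, 0.203, 0.002], [0.203, -0.979, -0.001], [0.002, 0.001, -1.0]]
ft_force: [-0.2, 0.0, -0.2]
grip_width: 0.0857
```

Request:
jog_arm --dr '[[0,0,-0.146],[0,0,-0.146],[0,0,-0.146],[0,0,-0.146],[0,0,-0.146],[0,0,-0.146],[0,0,-0.146],[0,0,-0.146],[0,0,-0.147],[0,0,-0.146]]' --slide '[[0.008,-0.038,0.005],[0.013,-0.036,0.004],[0.018,-0.034,0.005],[0.023,-0.031,0.004],[0.027,-0.027,0.005],[0.031,-0.023,0.004],[0.034,-0.018,0.005],[0.036,-0.013,0.004],[0.038,-0.008,0.005],[0.039,-0.002,0.004]]' --gripper '[1,1,1,1,1,1,1,1,1,1]'

```text
time_s: 2.35
position: [0.4011, 0.2265, 0.2002]
tool_rot: [[-0.093, 0.996, 0.0], [0.996, 0.093, 0.0], [-0.0, 0.0, -1.0]]
ft_force: [0.6, -0.2, 0.2]
grip_width: 0.0854
```

Very close. Look with the wrist camera.

Run:
```python
from h import *
i=get("wrist","w1")
np.save("w1.npy",i,allow_pickle=True)
print(proj(i,[[.622,.04,.108],[.401,.225,.015],[.447,.229,.015]]))
```

```text
[[116.51583692 397.20675777]
 [315.94443687 183.56224834]
 [315.70796949 223.23265745]]
```

View pics/w1.png

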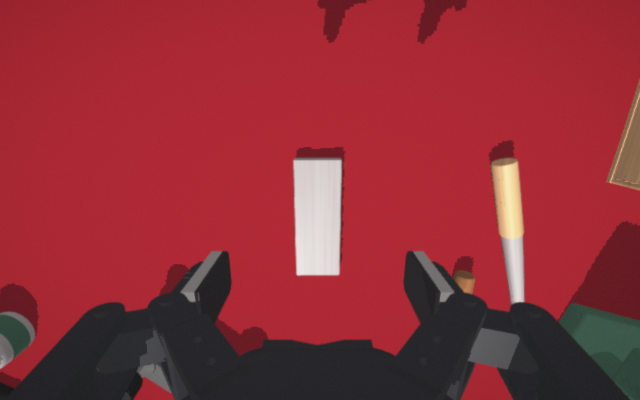

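Wrist view: the bar's bright top runs from cols 294–342 and rows 158–275, and the fingers straddle it left and right.

Run:
```python
from h import *
i=np.load("w1.npy",allow_pickle=True).item(); t=get("top")
def rect(i,w):
    m=notred(i);x0,y0,x1,y1=w;mm=np.zeros_like(m);mm[y0:y1,x0:x1]=m[y0:y1,x0:x1]
    cs,_=cv2.findContours(mm,cv2.RETR_EXTERNAL,cv2.CHAIN_APPROX_NONE);c=max(cs,key=cv2.contourArea)
    q=cv2.approxPolyDP(c,6,True).reshape(-1,2);return q,cv2.minAreaRect(c)
q,r=rect(i,(280,140,360,290));print(q.tolist(),r)
P=onplane(i,q,.015);print(P.round(4),P.mean(0).round(4))
for a,b in zip(P,np.roll(P,-1,0)): print(np.linalg.norm(a-b).round(4),np.degrees(np.arctan2(*(b-a)[1::-1])).round(1))
q2,r2=rect(t,(225,235,265,310));print(q2.tolist(),r2)
print("centre tri",tri(i,q.mean(0),t,r2[0]))
```

```text
[[295, 158], [296, 274], [337, 275], [341, 159]] ((316.9999694824219, 216.49996948242188), (116.99998474121094, 47.99999237060547), 90.0)
[[0.3753 0.2002 0.015 ]
 [0.514  0.2114 0.015 ]
 [0.5107 0.2606 0.015 ]
 [0.3717 0.2491 0.015 ]] [0.4429 0.2303 0.015 ]
0.1392 4.6
0.0493 93.8
0.1395 -175.3
0.0491 -85.9
[[252, 245], [234, 246], [234, 274], [225, 256], [225, 309], [255, 296]] ((240.0, 277.0), (64.0, 30.0), 90.0)
centre tri (array([0.42608137, 0.23028849, 0.05418668]), np.float64(0.0036821269021001923))
```

Request:
jog_arm --dr '[[0,0,0.01],[0,0,0],[0,0,0],[0,0,0],[0,0,0],[0,0,0],[0,0,0],[0,0,0],[0,0,0],[0,0,0]]' --slide '[[0,-0.007,0.03],[0,0,0.045],[0,0,0.045],[0,0,0.04],[0,0,0.02],[0,0,0.007],[0,0,0],[0,0,0],[0,0,0],[0,0,0]]' --gripper '[1,1,1,1,1,1,1,0.1,0.1,0.1]' --force 40

```text
time_s: 3.45
position: [0.3951, 0.2245, 0.0148]
tool_rot: [[-0.078, 0.997, 0.003], [0.997, 0.078, 0.001], [0.001, 0.003, -1.0]]
ft_force: [-1.2, 0.3, 8.5]
grip_width: 0.051
```

Request:
jog_arm --dr '[[0,0,0],[0,0,0],[0,0,0],[0,0,0],[0,0,0],[0,0,0],[0,0,0],[0,0,0],[0,0,0],[0,0,0]]' --slide '[[0,0,0],[0,0,0],[0,0,0],[0,0,0],[0,0,0],[0,0,0],[0,0,0],[0,0,0],[0,0,0],[0,0,0]]' --gripper '[0.1,0.1,0.1,0.1,0.1,0.1,0.1,0.1,0.1,0.1]'

```text
time_s: 4.45
position: [0.3951, 0.2245, 0.0147]
tool_rot: [[-0.078, 0.997, 0.003], [0.997, 0.078, 0.001], [0.0, 0.003, -1.0]]
ft_force: [-1.4, 0.3, 8.6]
grip_width: 0.0507
```

Run:
```python
from h import *
o=observe();print(o["position"],o["tool_rot"],o["ft_force"],o["wrist_torque"],o["grip_width"])
i=get("wrist","w2");t=get("scene","s2")
```

```text
[0.39510271 0.22450519 0.01474944] [[-7.79492202e-02  9.96953122e-01  2.89676708e-03]
 [ 9.96957249e-01  7.79477078e-02  6.31533614e-04]
 [ 4.03813054e-04  2.93718049e-03 -9.99995605e-01]] [-1.42418552  0.31485938  8.62849248] [0.02332707 0.26061237 0.22055747] 0.050748374112117016
```

View pics/w2.png

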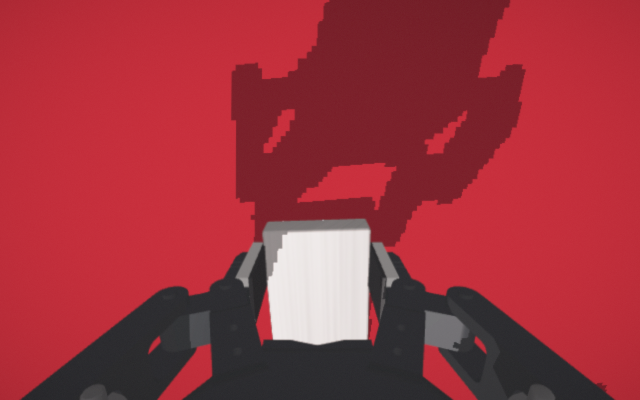

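The bar is gripped (width 51 mm). The fingertips press the bench a little (8.6 N), so I ease up 1 mm and then slide along −y.

Request:
jog_arm --dr '[[0,0,0],[0,0,0],[0,0,0],[0,0,0],[0,0,0],[0,0,0],[0,0,0],[0,0,0],[0,0,0],[0,0,0]]' --slide '[[0,0,-0.001],[-0.006,0,0],[-0.012,0,0],[-0.018,0,0],[-0.018,0,0],[-0.018,0,0],[-0.018,0,0],[-0.018,0,0],[-0.018,0,0],[-0.018,0,0]]' --gripper '[0.1,0.1,0.1,0.1,0.1,0.1,0.1,0.1,0.1,0.1]'

```text
time_s: 5.55
position: [0.4055, 0.0801, 0.0148]
tool_rot: [[-0.077, 0.997, 0.001], [0.997, 0.077, 0.001], [0.001, 0.001, -1.0]]
ft_force: [-0.5, 5.7, 5.5]
grip_width: 0.051
```

Request:
jog_arm --dr '[[0,0,0],[0,0,0],[0,0,0],[0,0,0],[0,0,0],[0,0,0],[0,0,0],[0,0,0],[0,0,0],[0,0,0]]' --slide '[[-0.018,0,0],[-0.016,0,0],[-0.012,0,0],[-0.008,0,0],[-0.004,0,0],[0,0,0],[0,0.008,0],[0,0.015,0],[0,0.015,0],[0,0.008,0]]' --gripper '[0.1,0.1,0.1,0.1,0.1,0.1,0.1,0.1,0.1,0.1]'

```text
time_s: 6.55
position: [0.4545, 0.0263, 0.0147]
tool_rot: [[-0.077, 0.997, -0.004], [0.997, 0.077, 0.0], [0.001, -0.004, -1.0]]
ft_force: [-13.1, -1.8, 15.7]
grip_width: 0.0504
```

Run:
```python
from h import *
o=observe();print(o["position"],o["tool_rot"],o["ft_force"],o["wrist_torque"],o["grip_width"])
s=get("scene");t=get("top");np.save("s3.npy",s,allow_pickle=True);np.save("t3.npy",t,allow_pickle=True)
cv2.imwrite("pics/s3.png",cv2.resize(s["pixels"][150:250,270:400],None,fx=6,fy=6,interpolation=cv2.INTER_CUBIC))
cv2.imwrite("pics/t3.png",t["pixels"])
```

```text
[0.45450542 0.02630468 0.01465605] [[-7.73654523e-02  9.96993930e-01 -4.20600313e-03]
 [ 9.97002507e-01  7.73679867e-02  4.42990169e-04]
 [ 7.67068504e-04 -4.15912353e-03 -9.99991057e-01]] [-13.05511382  -1.75499314  15.65333464] [0.21426142 2.04679164 0.13297549] 0.050350220637099326
```

View pics/s3.png

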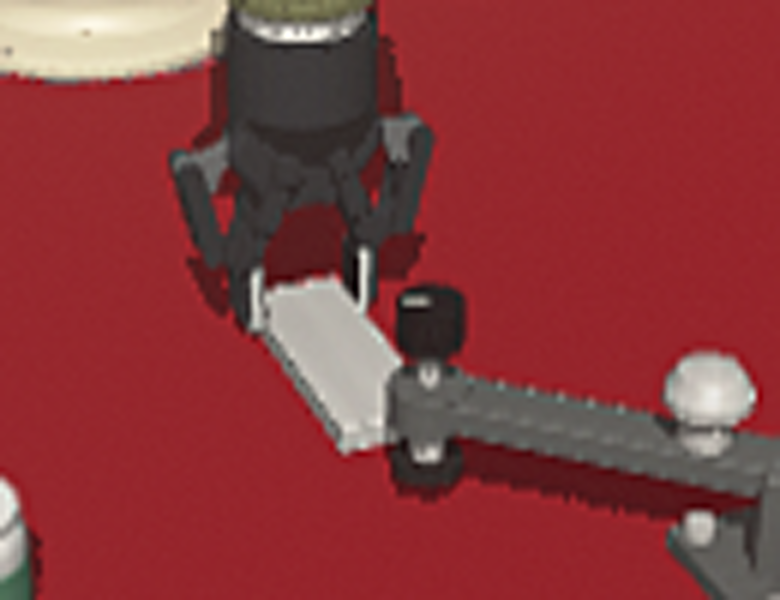

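View pics/t3.png

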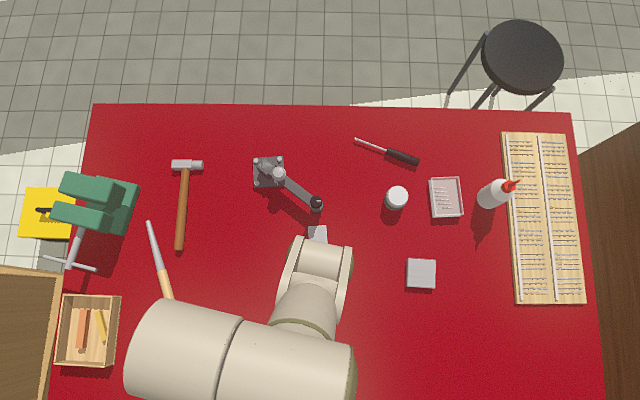

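Scene crop: the bar lies in line with the foot. Its front end is at (345–400, 440) and the pad at (427,465). The drag is 13 N, so I raise another 1 mm before going under.

Request:
jog_arm --dr '[[0,0,0],[0,0,0],[0,0,0],[0,0,0],[0,0,0],[0,0,0],[0,0,0],[0,0,0],[0,0,0],[0,0,0]]' --slide '[[0,0,-0.001],[0,0,0],[0,0.004,0],[0,0.005,0],[0,0.005,0],[0,0.005,0],[0,0.005,0],[0,0.004,0],[0,0,0],[0,0,0]]' --gripper '[0.1,0.1,0.1,0.1,0.1,0.1,0.1,0.1,0.1,0.1]'

```text
time_s: 7.65
position: [0.4846, 0.0285, 0.0155]
tool_rot: [[-0.077, 0.997, 0.002], [0.997, 0.077, -0.0], [-0.0, 0.002, -1.0]]
ft_force: [2.0, 0.5, -4.9]
grip_width: 0.0508
```

Run:
```python
from h import *
o=observe();print(o["position"],o["tool_rot"][2],o["ft_force"],o["wrist_torque"],o["grip_width"])
s=get("scene")
cv2.imwrite("pics/s4.png",cv2.resize(s["pixels"][170:250,290:390],None,fx=7,fy=7,interpolation=cv2.INTER_CUBIC))
```

```text
[0.48461983 0.02851203 0.01546774] [-2.99734159e-04  1.92840335e-03 -9.99998096e-01] [ 1.98614441  0.50706231 -4.86355967] [ 0.14416185 -0.26620237 -0.04842355] 0.05077094240250356
```

View pics/s4.png

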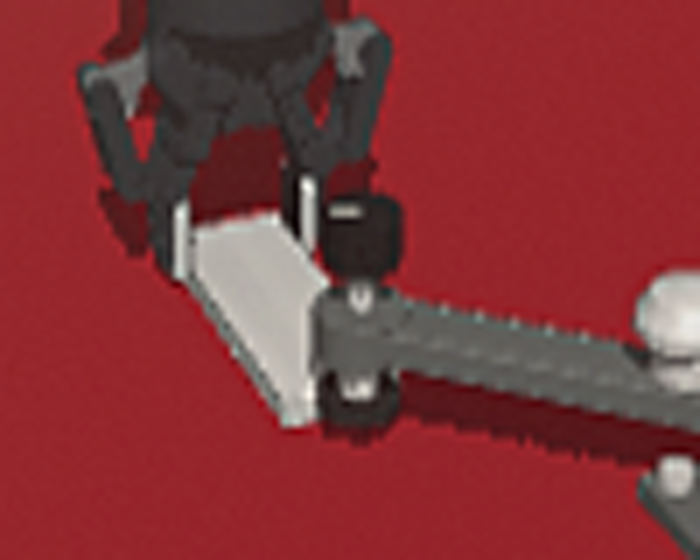

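Request:
jog_arm --dr '[[0,0,0],[0,0,0],[0,0,0],[0,0,0],[0,0,0],[0,0,0],[0,0,0],[0,0,0],[0,0,0],[0,0,0]]' --slide '[[0,0,0.0004],[0,0,0],[0,0.002,0],[0,0.003,0],[0,0.003,0],[0,0.003,0],[0,0.003,0],[0,0.002,0],[0,0,0],[0,0,0]]' --gripper '[0.1,0.1,0.1,0.1,0.1,0.1,0.1,0.1,0.1,0.1]'

```text
time_s: 8.7
position: [0.5003, 0.0298, 0.015]
tool_rot: [[-0.077, 0.997, 0.001], [0.997, 0.077, -0.0], [-0.0, 0.001, -1.0]]
ft_force: [0.3, 1.4, -4.5]
grip_width: 0.051
```

Request:
jog_arm --dr '[[0,0,0],[0,0,0],[0,0,0],[0,0,0],[0,0,0],[0,0,0],[0,0,0],[0,0,0],[0,0,0],[0,0,0]]' --slide '[[0,0.003,0],[0,0.005,0],[0,0.005,0],[0,0.005,0],[0,0.005,0],[0,0.005,0],[0,0.005,0],[0,0.004,0],[0,0.001,0],[0,0,0]]' --gripper '[0.1,0.1,0.1,0.1,0.1,0.1,0.1,0.1,0.1,0.1]'

```text
time_s: 9.7
position: [0.5382, 0.0327, 0.015]
tool_rot: [[-0.077, 0.997, 0.001], [0.997, 0.077, -0.0], [-0.0, 0.001, -1.0]]
ft_force: [0.8, 1.1, -3.5]
grip_width: 0.0507
```

Run:
```python
from h import *
o=observe();print(o["position"],o["tool_rot"][2],o["ft_force"],o["wrist_torque"],o["grip_width"])
s=get("scene");w=get("wrist","w5")
cv2.imwrite("pics/s5.png",cv2.resize(s["pixels"][170:250,290:390],None,fx=7,fy=7,interpolation=cv2.INTER_CUBIC))
```

```text
[0.53819321 0.03272587 0.01498416] [-9.98841656e-05  1.20266617e-03 -9.99999272e-01] [ 0.80921561  1.11246627 -3.52109584] [ 0.11228553 -0.05998443  0.06478023] 0.05071710661933284
```

View pics/s5.png

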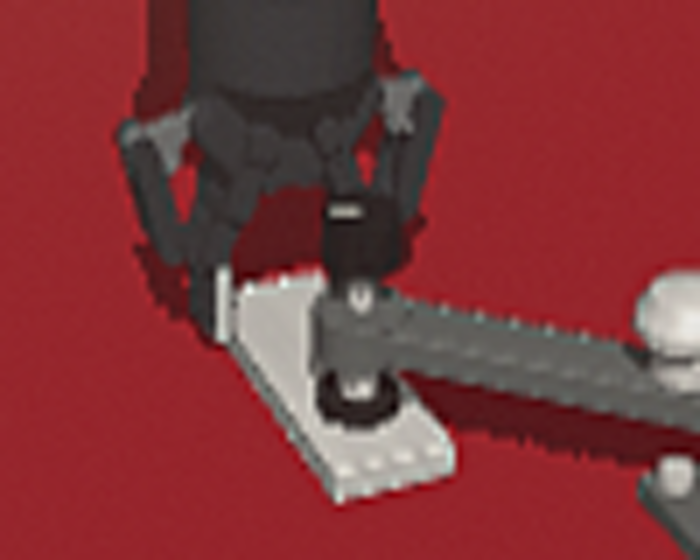

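View pics/w5.png

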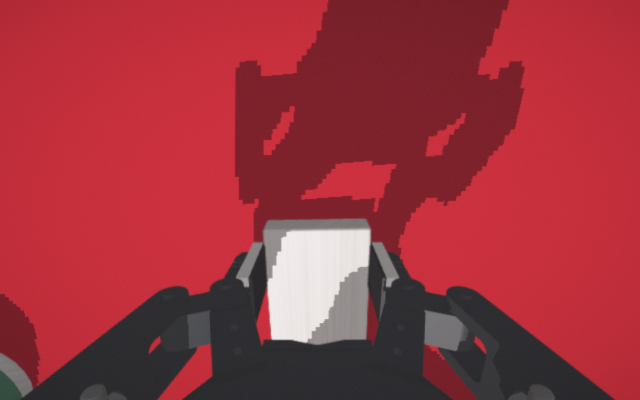

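Scene crop: the bar is under the foot, with its front edge well past the pad. The pad centre is at (360,400), and the bar's front top corners are near (338,487) and (453,452). Checking the sideways centring.

Run:
```python
from h import *
s=get("scene")
A=lambda p:np.array(p)/7+np.array((290,170))-.5+.5/7
f=onplane(s,[A(p) for p in ((338,486),(453,450),(238,340),(240,292))],.015)
pad=onplane(s,[A((360,402)),A((318,395)),A((402,395))],.017)
print(f.round(4),pad.round(4))
u=np.array([.997,.077]);v=np.array([-.077,.997]);c=np.array([.5382,.0327])+.0486*u
for P in list(f)+list(pad): print(((P[:2]-c)@u).round(4),((P[:2]-c)@v).round(4))
```

```text
[[0.6702 0.0173 0.015 ]
 [0.6601 0.0676 0.015 ]
 [0.5611 0.0082 0.015 ]
 [0.525  0.0192 0.015 ]] [[0.6213 0.042  0.017 ]
 [0.6119 0.0273 0.017 ]
 [0.6213 0.0597 0.017 ]]
0.0819 -0.0255
0.0756 0.0254
-0.0277 -0.0262
-0.0628 -0.0124
0.035 0.0029
0.0245 -0.011
0.0363 0.0205
```

Request:
jog_arm --dr '[[0,0,0],[0,0,0],[0,0,0],[0,0,0],[0,0,0],[0,0,0],[0,0,0],[0,0,0],[0,0,0],[0,0,0]]' --slide '[[0.001,0,0],[0.001,0,0],[0,0,0],[0,0,0],[0,0,0],[0,0,0],[0,0,0],[0,0,0],[0,0,-0.01],[0,0,-0.02]]' --gripper '[0.1,0.1,0.1,0.6,1,1,1,1,1,1]'

```text
time_s: 10.85
position: [0.5369, 0.0348, 0.0448]
tool_rot: [[-0.077, 0.997, -0.003], [0.997, 0.077, 0.0], [0.001, -0.003, -1.0]]
ft_force: [0.4, 0.5, 0.2]
grip_width: 0.0853
```

Run:
```python
from h import *
p,y=plan((.537,.035,.185),94.4,4)
plan((.60,.03,.22),150,7,p,y)
```

```text
[0.0, 0.0, -0.035] 0.0
[0.0, 0.0, -0.035] 0.0
[0.0, 0.0, -0.035] 0.0
[0.0, 0.0, -0.035] 0.0
end [0.5369 0.0348 0.1848] 94.42
[-0.001, 0.009, -0.005] -0.139
[-0.003, 0.009, -0.005] -0.139
[-0.004, 0.008, -0.005] -0.138
[-0.005, 0.008, -0.005] -0.139
[-0.006, 0.007, -0.005] -0.138
[-0.006, 0.006, -0.005] -0.139
[-0.008, 0.004, -0.005] -0.138
end [0.6001 0.0293 0.2198] 150.0
```

Request:
jog_arm --dr '[[0,0,0],[0,0,0],[0,0,0],[0,0,0],[0,0,-0.14],[0,0,-0.14],[0,0,-0.14],[0,0,-0.14],[0,0,-0.14],[0,0,-0.14]]' --slide '[[0,0,-0.035],[0,0,-0.035],[0,0,-0.035],[0,0,-0.035],[-0.001,0.009,-0.005],[-0.003,0.009,-0.005],[-0.004,0.008,-0.005],[-0.005,0.008,-0.005],[-0.006,0.007,-0.005],[-0.006,0.006,-0.005]]' --gripper '[1,1,1,1,1,1,1,1,1,1]'

```text
time_s: 11.85
position: [0.5921, 0.0311, 0.2159]
tool_rot: [[-0.797, 0.603, 0.0], [0.603, 0.797, -0.0], [-0.0, 0.0, -1.0]]
ft_force: [0.2, -0.4, -0.5]
grip_width: 0.085
```

Run:
```python
from h import *
o=observe();print(o["position"],o["q"])
w=get("wrist","w6");np.save("w6.npy",w,allow_pickle=True)
s=get("scene");np.save("s6.npy",s,allow_pickle=True)
cv2.imwrite("pics/s6.png",cv2.resize(s["pixels"][170:250,290:390],None,fx=7,fy=7,interpolation=cv2.INTER_CUBIC))
print(proj(w,[[.622,.04,.108]]))
```

```text
[0.59212596 0.03114393 0.21590969] [-8.41858037e+00  2.72123299e+01  6.98489688e+01 -5.02237465e-04
  8.29157540e+01 -1.51297863e+02]
[[294.80232189 231.92905164]]
```

View pics/w6.png

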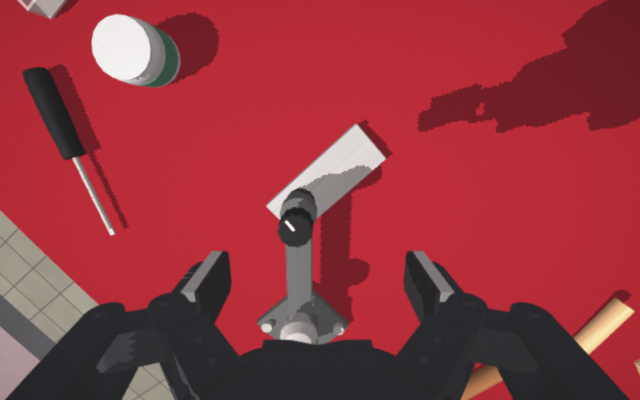

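View pics/s6.png

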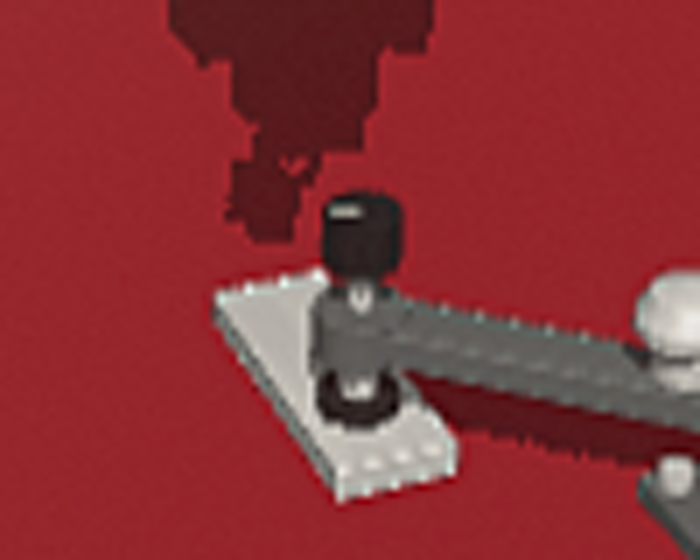

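Wrist view: the knob top is at (294,227). The bar's corners are at (357,124), (386,158) and (267,205).

Run:
```python
from h import *
w=np.load("w6.npy",allow_pickle=True).item();s=np.load("s6.npy",allow_pickle=True).item();t=np.load("t3.npy",allow_pickle=True).item()
g=w["pixels"].max(2);m=np.zeros_like(g);m[200:250,270:320]=(g[200:250,270:320]<65)*255
cv2.imwrite("pics/w6c.png",cv2.resize(w["pixels"][110:260,250:400],None,fx=4,fy=4,interpolation=cv2.INTER_CUBIC))
B=[(357,123.5),(386,158),(267,206)]
b=onplane(w,B,.015);print(b.round(4)); print(np.linalg.norm(b[0]-b[1]),np.linalg.norm(b[0]-b[2]))
a=b[0]-b[2];print("barrow yaw",np.degrees(np.arctan2(a[1],a[0])),"centre",(b[1]+b[2])/2)
```

```text
[[0.5187 0.0073 0.015 ]
 [0.5142 0.0576 0.015 ]
 [0.6567 0.0205 0.015 ]]
0.05056509137565697 0.13871606625993965
barrow yaw -174.51919239129376 centre [0.58546879 0.03908244 0.015     ]
```

View pics/w6c.png

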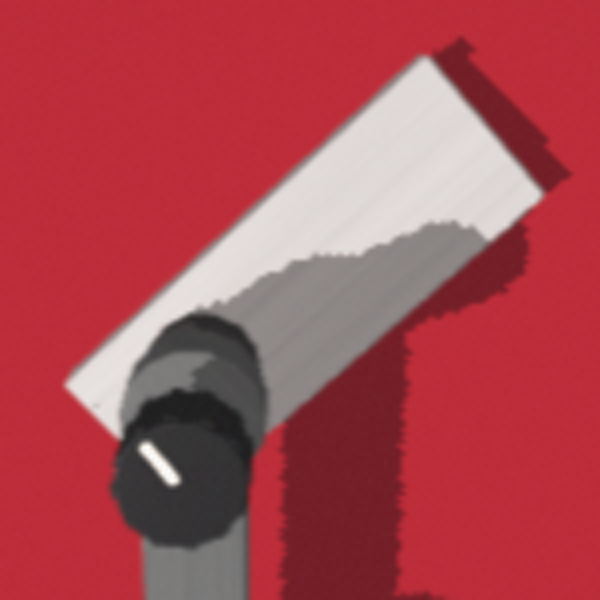

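Run:
```python
from h import *
w=np.load("w6.npy",allow_pickle=True).item();s=np.load("s6.npy",allow_pickle=True).item();t=np.load("t3.npy",allow_pickle=True).item()
k=(294.9,229.9); print(onplane(w,[k],.108))
pt=np.array((515,366))/6+np.array((230,140))-.42
ps=np.array((362,208))/7+np.array((290,170))-.43
print(tri(w,k,t,pt),tri(w,k,s,ps),tri(t,pt,s,ps))
# radius check: diameter 30mm at top
c=-w["R"].T@w["t"]; d=296.85*.030/(137/4); print("depth",d,"camz",c)
```

```text
[[0.62076071 0.03856987 0.108     ]]
(array([0.62310735, 0.0399178 , 0.10251262]), np.float64(0.0013275326848336258)) (array([0.62140737, 0.03995588, 0.10662241]), np.float64(0.0019715557315965514)) (array([0.62269289, 0.04004495, 0.10765687]), np.float64(0.0008629689676253057))
depth 0.26001459854014597 camz [ 0.54748253 -0.02649768  0.34716938]
```

Request:
jog_arm --dr '[[0,0,0],[0,0,0],[0,0,0],[0,0,0],[0,0,0],[0,0,0],[0,0,0],[0,0,0],[0,0,0],[0,0,0]]' --slide '[[-0.009,0.012,0.01],[-0.009,0.012,0.016],[0,0,0.02],[0,0,0.015],[0,0,0.005],[0,0,0],[0,0,0],[0,0,0],[0,0,0],[0,0,0]]' --gripper '[1,1,1,1,1,1,1,1,1,1]'

```text
time_s: 12.95
position: [0.6209, 0.0392, 0.1494]
tool_rot: [[-0.794, 0.608, 0.001], [0.608, 0.794, -0.0], [-0.001, 0.0, -1.0]]
ft_force: [0.5, -0.7, -1.0]
grip_width: 0.0858
```

Run:
```python
from h import *
o=observe();print(o["position"],o["q"][5],o["ft_force"],o["wrist_torque"])
w=get("wrist","w7");np.save("w7.npy",w,allow_pickle=True)
print(proj(w,[[.6215,.0395,.107]]))
```

```text
[0.62094861 0.03924184 0.1493549 ] -149.80887285674328 [ 0.48015503 -0.68820759 -1.00881018] [ 0.03683862  0.00945222 -0.04765975]
[[315.32046916 235.33720459]]
```

View pics/w7.png

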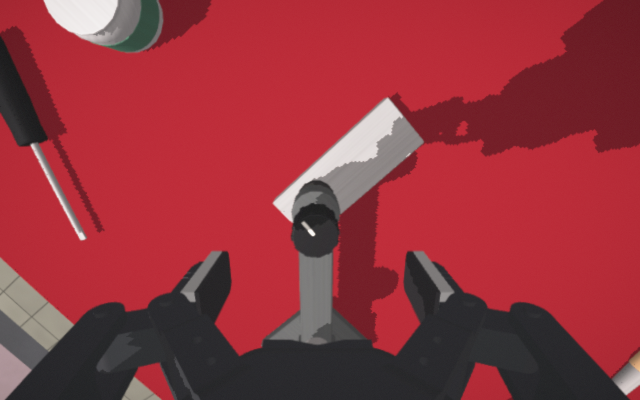

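Run:
```python
from h import *
w=np.load("w7.npy",allow_pickle=True).item()
cv2.imwrite("pics/w7c.png",cv2.resize(w["pixels"][165:265,265:365],None,fx=6,fy=6,interpolation=cv2.INTER_CUBIC))
```

```text
(no output)
```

View pics/w7c.png

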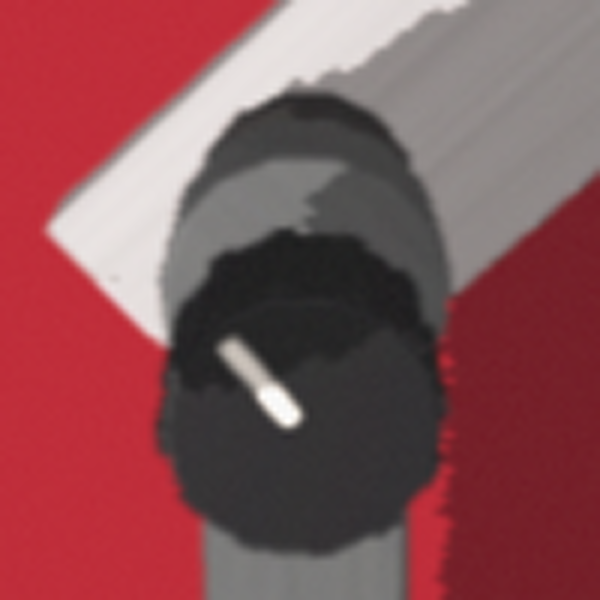

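The fresh wrist view puts the knob top centre at (315.3, 235.3), which matches the triangulated axis (0.6215, 0.0395) exactly. Descending and gripping.

Request:
jog_arm --dr '[[0,0,0],[0,0,0],[0,0,0],[0,0,0],[0,0,0],[0,0,0],[0,0,0],[0,0,0],[0,0,0],[0,0,0]]' --slide '[[0,0.0006,0.01],[0,0,0.02],[0,0,0.02],[0,0,0.008],[0,0,0.003],[0,0,0],[0,0,0],[0,0,0],[0,0,0],[0,0,0]]' --gripper '[1,1,1,1,1,0.4,0,-0.2,-0.4,-0.5]' --force 25

```text
time_s: 14.0
position: [0.6224, 0.039, 0.0889]
tool_rot: [[-0.794, 0.608, 0.004], [0.608, 0.794, -0.001], [-0.004, 0.001, -1.0]]
ft_force: [3.3, -4.2, 1.3]
grip_width: 0.0292
```

Request:
jog_arm --dr '[[0,0,0],[0,0,0],[0,0,0],[0,0,0],[0,0,0],[0,0,0],[0,0,0],[0,0,0],[0,0,0],[0,0,0]]' --slide '[[0,0,0],[0,0,0],[0,0,0],[0,0,0],[0,0,0],[0,0,0],[0,0,0],[0,0,0],[0,0,0],[0,0,0]]' --gripper '[-0.5,-0.5,-0.5,-0.5,-0.5,-0.5,-0.5,-0.5,-0.5,-0.5]'

```text
time_s: 15.0
position: [0.6225, 0.039, 0.0889]
tool_rot: [[-0.794, 0.608, 0.004], [0.608, 0.794, -0.001], [-0.004, 0.001, -1.0]]
ft_force: [3.4, -2.9, 1.9]
grip_width: 0.0292
```

```bash
cat > st.py <<'E'
from h import *
import sys
T=[];J=[];F=[]
for k in range(int(sys.argv[1]) if len(sys.argv)>1 else 3):
    o=observe();T.append(o["wrist_torque"]);J.append(o["joint_efforts"][5]);F.append(o["ft_force"]);
    viewer.get_image("wrist")
R=o["tool_rot"]
print("t",o["time_s"],"pos",o["position"].round(4),"yaw",np.degrees(np.arctan2(R[1,0],R[0,0])).round(2),"q6",o["q"][5].round(2),"w",o["grip_width"].round(4))
T=np.array(T);print("Tz",T[:,2].round(3),"mean",T.mean(0).round(3),"J6",np.array(J).round(4),"F",np.mean(F,0).round(2))
E
python3 st.py 4; python3 -c "
from h import *
get('wrist','w8')"
```

```text
Traceback (most recent call last):
  File "st.py", line 8, in <module>
    print("t",o["time_s"],"pos",o["position"].round(4),"yaw",np.degrees(np.arctan2(R[1,0],R[0,0])).round(2),"q6",o["q"][5].round(2),"w",o["grip_width"].round(4))
                                                                                                                                        ^^^^^^^^^^^^^^^^^^^^^
AttributeError: 'float' object has no attribute 'round'
```

View pics/w8.png

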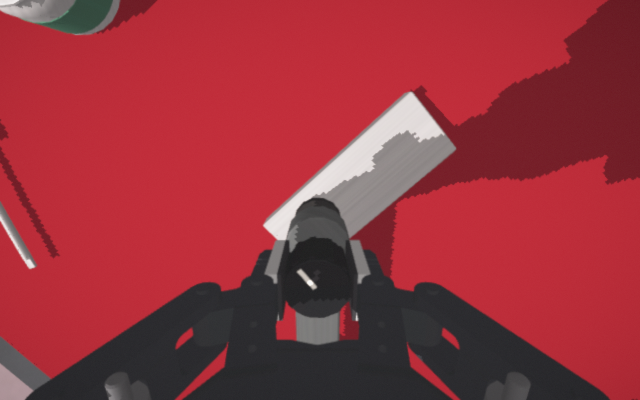

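Request:
jog_arm --dr '[[0,0,0],[0,0,0],[0,0,0.05],[0,0,0.05],[0,0,0.05],[0,0,0.05],[0,0,0.05],[0,0,0.05],[0,0,0],[0,0,0]]' --slide '[[-0.001,0,0],[0,0,0],[0,0,5e-05],[0,0,5e-05],[0,0,5e-05],[0,0,5e-05],[0,0,5e-05],[0,0,5e-05],[0,0,0],[0,0,0]]' --gripper '[-0.5,-0.5,-0.5,-0.5,-0.5,-0.5,-0.5,-0.5,-0.5,-0.5]'

```text
time_s: 16.25
position: [0.6223, 0.0392, 0.0885]
tool_rot: [[-0.579, 0.815, 0.001], [0.815, 0.579, -0.0], [-0.001, 0.001, -1.0]]
ft_force: [-1.1, -0.7, 6.2]
grip_width: 0.029
```

```bash
sed -i 's/o\["grip_width"\].round(4)/round(float(o["grip_width"]),4)/; s/o\["q"\]\[5\].round(2)/round(float(o["q"][5]),2)/' st.py; sed -i 's/viewer.get_image("wrist")/im=viewer.get_image("wrist")/' st.py; echo 'cv2.imwrite(f"pics/k{o["time_s"]:.2f}.png",im["pixels"])' >>st.py; python3 st.py 3; ls pics
```

```text
t 16.35 pos [0.6223 0.0392 0.0885] yaw 125.36 q6 -132.63 w 0.0293
Tz [-0.093 -0.036 -0.03 ] mean [-0.084 -0.014 -0.053] J6 [ 0.006  -0.0199 -0.0254] F [ 0.08 -0.41  5.88]
k16.35.png
s1.png
s2.png
s3.png
s4.png
s5.png
s6.png
scene0.png
t1.png
t2.png
t3.png
top0.png
w1.png
w2.png
w5.png
w6.png
w6c.png
w7.png
w7c.png
w8.png
wrist0.png
```

```bash
python3 st.py 5; python3 -c "
import cv2,glob,numpy as np
a=cv2.imread('pics/w8.png')[220:340,250:390];b=cv2.imread(sorted(glob.glob('pics/k16*'))[-1])[220:340,250:390]
cv2.imwrite('pics/cmp1.png',cv2.resize(np.hstack([a,b]),None,fx=2.8,fy=2.8,interpolation=cv2.INTER_CUBIC))"
```

```text
t 16.6 pos [0.6223 0.0392 0.0884] yaw 125.37 q6 -132.63 w 0.0293
Tz [-0.087  0.014 -0.021 -0.004 -0.   ] mean [-0.118  0.023 -0.019] J6 [-0.0265 -0.0267 -0.0266 -0.0267 -0.0267] F [ 0.53 -0.65  6.1 ]
```

View pics/cmp1.png

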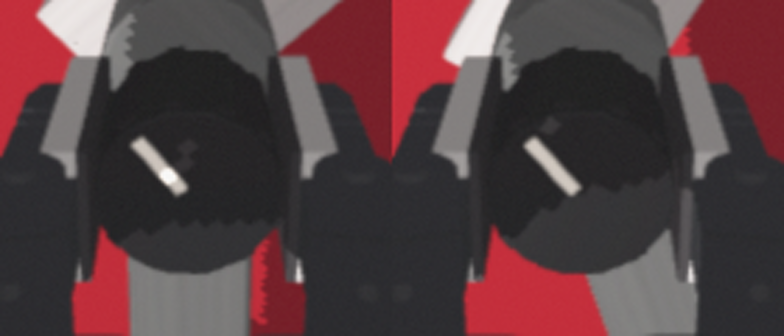

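The knob turns with the gripper: the mark stays fixed relative to the jaws. The joint-6 effort is a clean torque signal (−0.027 N m free running). Continuing in steps.

Request:
jog_arm --dr '[[0,0,0.03],[0,0,0.03],[0,0,0.03],[0,0,0.03],[0,0,0.03],[0,0,0.03],[0,0,0.03],[0,0,0.03],[0,0,0.03],[0,0,0.03]]' --slide '[[0,0,0],[0,0,0],[0,0,0],[0,0,0],[0,0,0],[0,0,0],[0,0,0],[0,0,0],[0,0,0],[0,0,0]]' --gripper '[-0.5,-0.5,-0.5,-0.5,-0.5,-0.5,-0.5,-0.5,-0.5,-0.5]'

```text
time_s: 17.65
position: [0.6221, 0.0395, 0.0882]
tool_rot: [[-0.311, 0.95, 0.001], [0.95, 0.311, 0.0], [0.0, 0.001, -1.0]]
ft_force: [-0.4, 0.3, 4.4]
grip_width: 0.0292
```

```bash
python3 st.py 3
```

```text
t 17.75 pos [0.6221 0.0395 0.0882] yaw 108.17 q6 -115.43 w 0.029
Tz [-0.039 -0.005  0.008] mean [ 0.102 -0.04  -0.012] J6 [-0.3807 -0.1274  0.2822] F [-0.05  0.68  4.87]
```

```bash
python3 st.py 6
```

```text
t 18.05 pos [0.6221 0.0395 0.0882] yaw 108.23 q6 -115.49 w 0.0291
Tz [-0.022  0.003 -0.01   0.014  0.026 -0.047] mean [ 0.171  0.017 -0.006] J6 [ 0.0906  0.0037 -0.0188 -0.0236 -0.0246 -0.0248] F [0.28 1.19 5.65]
```

Request:
jog_arm --dr '[[0,0,0.03],[0,0,0.03],[0,0,0.03],[0,0,0.03],[0,0,0.03],[0,0,0.03],[0,0,0.02],[0,0,0],[0,0,0],[0,0,0]]' --slide '[[0,0,0],[0,0,0],[0,0,0],[0,0,0],[0,0,0],[0,0,0],[0,0,0],[0,0,0],[0,0,0],[0,0,0]]' --gripper '[-0.5,-0.5,-0.5,-0.5,-0.5,-0.5,-0.5,-0.5,-0.5,-0.5]'

```text
time_s: 19.1
position: [0.6221, 0.0396, 0.088]
tool_rot: [[-0.118, 0.993, 0.0], [0.993, 0.118, 0.001], [0.001, 0.0, -1.0]]
ft_force: [0.5, 2.7, 5.3]
grip_width: 0.029
```

```bash
python3 st.py 3
```

```text
t 19.2 pos [0.6221 0.0396 0.088 ] yaw 96.76 q6 -104.02 w 0.0293
Tz [-0.052  0.007 -0.021] mean [ 0.42   0.002 -0.022] J6 [-0.0224 -0.0228 -0.0229] F [0.18 3.03 5.27]
```

Request:
jog_arm --dr '[[0,0,0.025],[0,0,0.025],[0,0,0.025],[0,0,0.025],[0,0,0.025],[0,0,0.025],[0,0,0],[0,0,0],[0,0,0],[0,0,0]]' --slide '[[0.0004,0,0],[0,0,0],[0,0,0],[0,0,0],[0,0,0],[0,0,0],[0,0,0],[0,0,0],[0,0,0],[0,0,0]]' --gripper '[-0.5,-0.5,-0.5,-0.5,-0.5,-0.5,-0.5,-0.5,-0.5,-0.5]'

```text
time_s: 20.25
position: [0.6221, 0.0398, 0.0878]
tool_rot: [[0.033, 0.999, 0.0], [0.999, -0.033, 0.0], [0.0, 0.0, -1.0]]
ft_force: [0.0, 2.9, 5.4]
grip_width: 0.0286
```

```bash
python3 st.py 3
```

```text
t 20.35 pos [0.622  0.0398 0.0878] yaw 88.12 q6 -95.35 w 0.0292
Tz [ 0.012 -0.042 -0.041] mean [ 0.347 -0.098 -0.024] J6 [-0.0233 -0.0233 -0.0233] F [0.44 2.49 5.91]
```

Request:
jog_arm --dr '[[0,0,0.025],[0,0,0.025],[0,0,0.025],[0,0,0.025],[0,0,0.025],[0,0,0.025],[0,0,0],[0,0,0],[0,0,0],[0,0,0]]' --slide '[[0,0,0],[0,0,0],[0,0,0],[0,0,0],[0,0,0],[0,0,0],[0,0,0],[0,0,0],[0,0,0],[0,0,0]]' --gripper '[-0.5,-0.5,-0.5,-0.5,-0.5,-0.5,-0.5,-0.5,-0.5,-0.5]'

```text
time_s: 21.4
position: [0.6221, 0.0399, 0.0877]
tool_rot: [[0.183, 0.983, 0.0], [0.983, -0.183, 0.001], [0.001, 0.0, -1.0]]
ft_force: [1.4, 5.3, 5.6]
grip_width: 0.0296
```

```bash
python3 st.py 3
```

```text
t 21.5 pos [0.6221 0.0399 0.0877] yaw 79.48 q6 -86.7 w 0.0293
Tz [-0.046 -0.036 -0.043] mean [ 0.752 -0.146 -0.042] J6 [-0.0202 -0.0202 -0.0203] F [0.96 4.88 5.36]
```

Request:
jog_arm --dr '[[0,0,0],[0,0,0.025],[0,0,0.025],[0,0,0.025],[0,0,0.025],[0,0,0.025],[0,0,0.025],[0,0,0],[0,0,0],[0,0,0]]' --slide '[[0.0008,0,0],[0,0,0],[0,0,0],[0,0,0],[0,0,0],[0,0,0],[0,0,0],[0,0,0],[0,0,0],[0,0,0]]' --gripper '[-0.5,-0.5,-0.5,-0.5,-0.5,-0.5,-0.5,-0.5,-0.5,-0.5]'

```text
time_s: 22.55
position: [0.6221, 0.0401, 0.0876]
tool_rot: [[0.327, 0.945, -0.0], [0.945, -0.327, -0.0], [-0.0, 0.0, -1.0]]
ft_force: [0.3, -0.7, 3.8]
grip_width: 0.0294
```

```bash
python3 st.py 3
```

```text
t 22.65 pos [0.6221 0.0402 0.0876] yaw 70.94 q6 -78.1 w 0.0291
Tz [-0.005 -0.002  0.011] mean [-0.065 -0.09   0.001] J6 [-0.0228 -0.0245 -0.024 ] F [ 0.5  -0.08  3.59]
```

Request:
jog_arm --dr '[[0,0,0.025],[0,0,0.025],[0,0,0.025],[0,0,0.025],[0,0,0.025],[0,0,0],[0,0,0],[0,0,0],[0,0,0],[0,0,0]]' --slide '[[0,0,0],[0,0,0],[0,0,0],[0,0,0],[0,0,0],[0,0,0],[0,0,0],[0,0,0],[0,0,0],[0,0,0]]' --gripper '[-0.5,-0.5,-0.5,-0.5,-0.5,-0.5,-0.5,-0.5,-0.5,-0.5]'

```text
time_s: 23.7
position: [0.6221, 0.0403, 0.0875]
tool_rot: [[0.442, 0.897, -0.0], [0.897, -0.442, -0.0], [-0.0, 0.0, -1.0]]
ft_force: [0.9, -0.8, 1.1]
grip_width: 0.0291
```

```bash
python3 st.py 3
```

```text
t 23.8 pos [0.6221 0.0403 0.0876] yaw 63.77 q6 -70.93 w 0.0294
Tz [-0.001 -0.047 -0.014] mean [-0.209 -0.331 -0.02 ] J6 [-0.0195 -0.0187 -0.0181] F [ 1.85 -1.    1.24]
```

Request:
jog_arm --dr '[[0,0,0.025],[0,0,0.025],[0,0,0.025],[0,0,0.025],[0,0,0.025],[0,0,0],[0,0,0],[0,0,0],[0,0,0],[0,0,0]]' --slide '[[0,0,0.0001],[0,0,0],[0,0,0.0001],[0,0,0],[0,0,0],[0,0,0],[0,0,0],[0,0,0],[0,0,0],[0,0,0]]' --gripper '[-0.5,-0.5,-0.5,-0.5,-0.5,-0.5,-0.5,-0.5,-0.5,-0.5]'

```text
time_s: 24.85
position: [0.6222, 0.0404, 0.0874]
tool_rot: [[0.55, 0.835, 0.0], [0.835, -0.55, 0.0], [0.0, 0.0, -1.0]]
ft_force: [2.4, 0.5, 1.7]
grip_width: 0.0292
```

```bash
python3 st.py 3
```

```text
t 24.95 pos [0.6222 0.0404 0.0875] yaw 56.61 q6 -63.77 w 0.0292
Tz [-0.014 -0.002  0.018] mean [ 0.015 -0.544  0.001] J6 [-0.017  -0.0162 -0.0155] F [2.99 0.26 0.85]
```

Request:
jog_arm --dr '[[0,0,0.025],[0,0,0.025],[0,0,0.025],[0,0,0.025],[0,0,0.025],[0,0,0],[0,0,0],[0,0,0],[0,0,0],[0,0,0]]' --slide '[[0,0,0.0001],[0,0,0],[0,0,0],[0,0,0],[0,0,0],[0,0,0],[0,0,0],[0,0,0],[0,0,0],[0,0,0]]' --gripper '[-0.5,-0.5,-0.5,-0.5,-0.5,-0.5,-0.5,-0.5,-0.5,-0.5]'

```text
time_s: 26.0
position: [0.6222, 0.0405, 0.0873]
tool_rot: [[0.651, 0.759, 0.0], [0.759, -0.651, 0.0], [0.0, 0.0, -1.0]]
ft_force: [4.6, 3.0, 0.9]
grip_width: 0.0292
```

```bash
python3 st.py 3; python3 -c "
from h import *
s=get('scene')
cv2.imwrite('pics/s9.png',cv2.resize(s['pixels'][170:250,290:390],None,fx=7,fy=7,interpolation=cv2.INTER_CUBIC))"
```

```text
t 26.1 pos [0.6222 0.0405 0.0873] yaw 49.38 q6 -56.53 w 0.0294
Tz [-0.037  0.008 -0.073] mean [ 0.283 -0.722 -0.034] J6 [-0.0171 -0.0171 -0.0171] F [4.47 2.44 0.93]
```

View pics/s9.png

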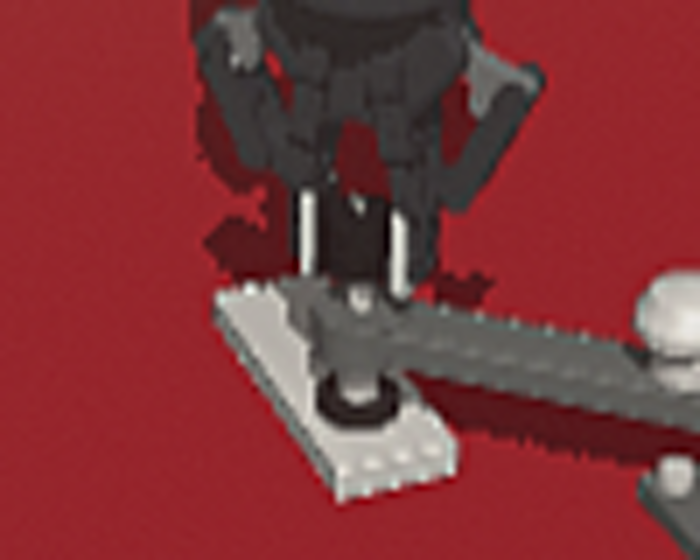

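The pad is still above the bar and there is no torque rise. Re-centring a little and continuing in 0.1 rad steps.

Request:
jog_arm --dr '[[0,0,0],[0,0,0.025],[0,0,0.025],[0,0,0.025],[0,0,0.025],[0,0,0],[0,0,0],[0,0,0],[0,0,0],[0,0,0]]' --slide '[[0.0009,0,0],[0,0,0.0001],[0,0,0],[0,0,0],[0,0,0],[0,0,0],[0,0,0],[0,0,0],[0,0,0],[0,0,0]]' --gripper '[-0.5,-0.5,-0.5,-0.5,-0.5,-0.5,-0.5,-0.5,-0.5,-0.5]'

```text
time_s: 27.2
position: [0.6224, 0.0407, 0.0871]
tool_rot: [[0.723, 0.691, -0.001], [0.691, -0.723, -0.001], [-0.001, -0.0, -1.0]]
ft_force: [-2.0, -5.5, 3.4]
grip_width: 0.0294
```

```bash
python3 st.py 3
```

```text
t 27.3 pos [0.6224 0.0407 0.0872] yaw 43.71 q6 -50.8 w 0.0291
Tz [-0.11  -0.019 -0.013] mean [-0.819  0.225 -0.047] J6 [-0.0292 -0.0292 -0.0292] F [-1.94 -5.31  3.21]
```

Request:
jog_arm --dr '[[0,0,0.025],[0,0,0.025],[0,0,0.025],[0,0,0.025],[0,0,0],[0,0,0],[0,0,0],[0,0,0],[0,0,0],[0,0,0]]' --slide '[[0,0,0.0001],[0,0,0],[0,0,0],[0,0,0],[0,0,0],[0,0,0],[0,0,0],[0,0,0],[0,0,0],[0,0,0]]' --gripper '[-0.5,-0.5,-0.5,-0.5,-0.5,-0.5,-0.5,-0.5,-0.5,-0.5]'

```text
time_s: 28.35
position: [0.6225, 0.0407, 0.0871]
tool_rot: [[0.788, 0.615, -0.001], [0.615, -0.788, -0.0], [-0.001, -0.0, -1.0]]
ft_force: [-1.3, -4.1, 4.0]
grip_width: 0.0292
```

```bash
python3 st.py 3
```

```text
t 28.45 pos [0.6225 0.0408 0.0871] yaw 37.97 q6 -45.06 w 0.0294
Tz [-0.047 -0.045 -0.035] mean [-0.81   0.197 -0.042] J6 [-0.0284 -0.0284 -0.0284] F [-1.41 -4.65  3.46]
```

Request:
jog_arm --dr '[[0,0,0],[0,0,0.025],[0,0,0.025],[0,0,0.025],[0,0,0.025],[0,0,0],[0,0,0],[0,0,0],[0,0,0],[0,0,0]]' --slide '[[-0.0004,0,0],[0,0,0],[0,0,0],[0,0,0],[0,0,0],[0,0,0],[0,0,0],[0,0,0],[0,0,0],[0,0,0]]' --gripper '[-0.5,-0.5,-0.5,-0.5,-0.5,-0.5,-0.5,-0.5,-0.5,-0.5]'

```text
time_s: 29.5
position: [0.6225, 0.0408, 0.0871]
tool_rot: [[0.846, 0.534, 0.0], [0.534, -0.846, 0.0], [0.0, 0.0, -1.0]]
ft_force: [3.9, -3.3, -0.4]
grip_width: 0.0291
```

```bash
python3 st.py 3
```

```text
t 29.6 pos [0.6225 0.0408 0.0871] yaw 32.26 q6 -39.37 w 0.0293
Tz [-0.03  -0.052  0.017] mean [-0.533 -0.506 -0.022] J6 [-0.0172 -0.0163 -0.0155] F [ 3.75 -3.44 -0.63]
```

Request:
jog_arm --dr '[[0,0,0.025],[0,0,0.025],[0,0,0.025],[0,0,0.025],[0,0,0],[0,0,0],[0,0,0],[0,0,0],[0,0,0],[0,0,0]]' --slide '[[0,0,0],[0,0,0],[0,0,0],[0,0,0],[0,0,0],[0,0,0],[0,0,0],[0,0,0],[0,0,0],[0,0,0]]' --gripper '[-0.5,-0.5,-0.5,-0.5,-0.5,-0.5,-0.5,-0.5,-0.5,-0.5]'

```text
time_s: 30.65
position: [0.6226, 0.0408, 0.087]
tool_rot: [[0.895, 0.446, 0.0], [0.446, -0.895, 0.0], [0.0, 0.0, -1.0]]
ft_force: [4.1, -3.2, -2.0]
grip_width: 0.0292
```

```bash
python3 st.py 3
```

```text
t 30.75 pos [0.6226 0.0408 0.087 ] yaw 26.51 q6 -33.62 w 0.0292
Tz [ 0.049 -0.001 -0.02 ] mean [-0.503 -0.629  0.01 ] J6 [-0.017 -0.017 -0.017] F [ 4.36 -3.09 -1.58]
```

Request:
jog_arm --dr '[[0,0,0],[0,0,0.025],[0,0,0.025],[0,0,0.025],[0,0,0.025],[0,0,0],[0,0,0],[0,0,0],[0,0,0],[0,0,0]]' --slide '[[0.0003,0.0005,0.0003],[0,0,0],[0,0,0],[0,0,0],[0,0,0],[0,0,0],[0,0,0],[0,0,0],[0,0,0],[0,0,0]]' --gripper '[-0.5,-0.5,-0.5,-0.5,-0.5,-0.5,-0.5,-0.5,-0.5,-0.5]'

```text
time_s: 31.8
position: [0.6227, 0.0407, 0.0868]
tool_rot: [[0.935, 0.355, -0.0], [0.355, -0.935, 0.0], [-0.0, -0.001, -1.0]]
ft_force: [-0.2, 3.3, 2.8]
grip_width: 0.0284
```

```bash
python3 st.py 3
```

```text
t 31.9 pos [0.6227 0.0408 0.0868] yaw 20.81 q6 -27.93 w 0.0291
Tz [-0.027 -0.051 -0.045] mean [ 0.554  0.05  -0.041] J6 [-0.0184 -0.0176 -0.0168] F [-0.05  3.72  2.81]
```

Request:
jog_arm --dr '[[0,0,0.025],[0,0,0.025],[0,0,0.025],[0,0,0.025],[0,0,0],[0,0,0],[0,0,0],[0,0,0],[0,0,0],[0,0,0]]' --slide '[[0,0,0.0001],[0,0,0],[0,0,0],[0,0,0],[0,0,0],[0,0,0],[0,0,0],[0,0,0],[0,0,0],[0,0,0]]' --gripper '[-0.5,-0.5,-0.5,-0.5,-0.5,-0.5,-0.5,-0.5,-0.5,-0.5]'

```text
time_s: 32.95
position: [0.6228, 0.0407, 0.0867]
tool_rot: [[0.966, 0.259, -0.0], [0.259, -0.966, 0.0], [0.0, -0.0, -1.0]]
ft_force: [0.2, 5.4, 2.5]
grip_width: 0.0295
```

```bash
python3 st.py 3; python3 -c "
from h import *
s=get('scene')
cv2.imwrite('pics/s10.png',cv2.resize(s['pixels'][170:250,290:390],None,fx=7,fy=7,interpolation=cv2.INTER_CUBIC))"
```

```text
t 33.05 pos [0.6228 0.0408 0.0867] yaw 15.0 q6 -22.13 w 0.029
Tz [ 0.005  0.015 -0.052] mean [ 0.781  0.079 -0.011] J6 [-0.0224 -0.0224 -0.0224] F [-0.44  5.6   3.11]
```

View pics/s10.png

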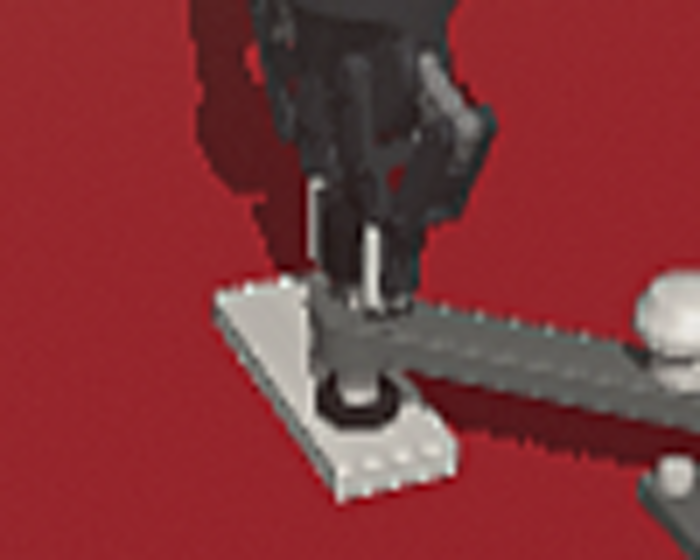

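Request:
jog_arm --dr '[[0,0,0],[0,0,0.025],[0,0,0.025],[0,0,0.025],[0,0,0.025],[0,0,0],[0,0,0],[0,0,0],[0,0,0],[0,0,0]]' --slide '[[0,-0.0003,0.0001],[0,0,0],[0,0,0],[0,0,0],[0,0,0],[0,0,0],[0,0,0],[0,0,0],[0,0,0],[0,0,0]]' --gripper '[-0.5,-0.5,-0.5,-0.5,-0.5,-0.5,-0.5,-0.5,-0.5,-0.5]'

```text
time_s: 34.15
position: [0.6229, 0.0408, 0.0866]
tool_rot: [[0.987, 0.162, 0.0], [0.162, -0.987, 0.0], [0.0, -0.0, -1.0]]
ft_force: [1.8, 4.8, 2.5]
grip_width: 0.029
```

```bash
python3 st.py 2
```

```text
t 34.2 pos [0.6229 0.0408 0.0866] yaw 9.34 q6 -16.46 w 0.0292
Tz [0.038 0.014] mean [ 0.757 -0.235  0.026] J6 [-0.0204 -0.0204] F [1.41 4.86 2.38]
```

Request:
jog_arm --dr '[[0,0,0.025],[0,0,0.025],[0,0,0.025],[0,0,0.025],[0,0,0],[0,0,0],[0,0,0],[0,0,0],[0,0,0],[0,0,0]]' --slide '[[0,0,0.0001],[0,0,0],[0,0,0],[0,0,0],[0,0,0],[0,0,0],[0,0,0],[0,0,0],[0,0,0],[0,0,0]]' --gripper '[-0.5,-0.5,-0.5,-0.5,-0.5,-0.5,-0.5,-0.5,-0.5,-0.5]'

```text
time_s: 35.25
position: [0.623, 0.0408, 0.0865]
tool_rot: [[0.998, 0.063, 0.001], [0.063, -0.998, 0.0], [0.001, -0.0, -1.0]]
ft_force: [2.0, 4.5, 0.9]
grip_width: 0.0293
```

```bash
python3 st.py 2
```

```text
t 35.3 pos [0.623  0.0408 0.0865] yaw 3.61 q6 -10.72 w 0.0292
Tz [ 0.029 -0.06 ] mean [ 0.731 -0.29  -0.016] J6 [-0.0202 -0.0202] F [1.94 4.59 1.69]
```

Request:
jog_arm --dr '[[0,0,0.025],[0,0,0.025],[0,0,0.025],[0,0,0.025],[0,0,0],[0,0,0],[0,0,0],[0,0,0],[0,0,0],[0,0,0]]' --slide '[[0,0,0.0001],[0,0,0],[0,0,0],[0,0,0],[0,0,0],[0,0,0],[0,0,0],[0,0,0],[0,0,0],[0,0,0]]' --gripper '[-0.5,-0.5,-0.5,-0.5,-0.5,-0.5,-0.5,-0.5,-0.5,-0.5]'

```text
time_s: 36.35
position: [0.6231, 0.0408, 0.0865]
tool_rot: [[0.999, -0.037, 0.001], [-0.037, -0.999, 0.0], [0.001, -0.0, -1.0]]
ft_force: [2.9, 4.8, 0.9]
grip_width: 0.0291
```

```bash
python3 st.py 2
```

```text
t 36.4 pos [0.6231 0.0408 0.0864] yaw -2.12 q6 -5.0 w 0.0289
Tz [-0.08  -0.069] mean [ 0.741 -0.365 -0.075] J6 [-0.02 -0.02] F [2.67 5.03 1.32]
```

Request:
jog_arm --dr '[[0,0,0.025],[0,0,0.025],[0,0,0.025],[0,0,0.025],[0,0,0],[0,0,0],[0,0,0],[0,0,0],[0,0,0],[0,0,0]]' --slide '[[0,0,0.0001],[0,0,0],[0,0,0],[0,0,0],[0,0,0],[0,0,0],[0,0,0],[0,0,0],[0,0,0],[0,0,0]]' --gripper '[-0.5,-0.5,-0.5,-0.5,-0.5,-0.5,-0.5,-0.5,-0.5,-0.5]'

```text
time_s: 37.45
position: [0.6232, 0.0408, 0.0864]
tool_rot: [[0.991, -0.137, 0.001], [-0.137, -0.991, 0.0], [0.001, -0.0, -1.0]]
ft_force: [3.7, 5.1, 1.2]
grip_width: 0.0289
```

```bash
python3 st.py 2;python3 -c "
from h import *
s=get('scene')
cv2.imwrite('pics/s11.png',cv2.resize(s['pixels'][195:245,310:370],None,fx=12,fy=12,interpolation=cv2.INTER_CUBIC))"
```

```text
t 37.5 pos [0.6232 0.0408 0.0864] yaw -7.85 q6 0.73 w 0.0291
Tz [-0.003 -0.067] mean [ 0.747 -0.403 -0.035] J6 [-0.0198 -0.0198] F [3.7  5.15 1.63]
```

View pics/s11.png

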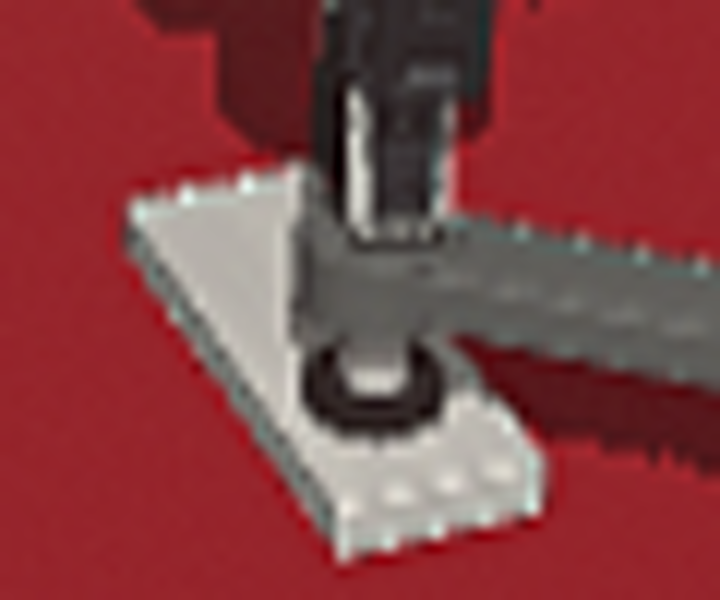

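```bash
python3 -c "
import cv2,numpy as np
a=cv2.imread('pics/k16.60.png')[220:340,250:390];b=cv2.imread('pics/k37.50.png')[220:340,250:390]
cv2.imwrite('pics/cmp2.png',cv2.resize(np.hstack([a,b]),None,fx=2.8,fy=2.8,interpolation=cv2.INTER_CUBIC))"
```

```text
(no output)
```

View pics/cmp2.png

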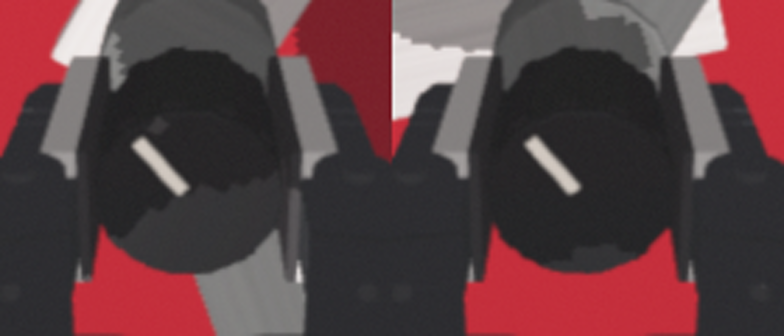

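Request:
jog_arm --dr '[[0,0,0],[0,0,0.025],[0,0,0.025],[0,0,0.025],[0,0,0.025],[0,0,0],[0,0,0],[0,0,0],[0,0,0],[0,0,0]]' --slide '[[0.0003,-0.0004,0.0001],[0,0,0],[0,0,0],[0,0,0],[0,0,0],[0,0,0],[0,0,0],[0,0,0],[0,0,0],[0,0,0]]' --gripper '[-0.5,-0.5,-0.5,-0.5,-0.5,-0.5,-0.5,-0.5,-0.5,-0.5]'

```text
time_s: 38.6
position: [0.6233, 0.0408, 0.0863]
tool_rot: [[0.972, -0.235, 0.0], [-0.235, -0.972, -0.0], [0.0, 0.0, -1.0]]
ft_force: [3.2, -1.1, 1.3]
grip_width: 0.0293
```

```bash
python3 st.py 2
```

```text
t 38.65 pos [0.6233 0.0408 0.0863] yaw -13.58 q6 6.5 w 0.0292
Tz [-0.008  0.008] mean [-0.194 -0.507 -0.   ] J6 [-0.0163 -0.0154] F [ 2.79 -0.8   1.8 ]
```

Comparing the two wrist crops, the mark has not slipped relative to the jaws. Still no contact at 2.725 rad, so I continue.

Request:
jog_arm --dr '[[0,0,0.025],[0,0,0.025],[0,0,0.025],[0,0,0.025],[0,0,0],[0,0,0],[0,0,0],[0,0,0],[0,0,0],[0,0,0]]' --slide '[[0,0,0.0001],[0,0,0],[0,0,0],[0,0,0],[0,0,0],[0,0,0],[0,0,0],[0,0,0],[0,0,0],[0,0,0]]' --gripper '[-0.5,-0.5,-0.5,-0.5,-0.5,-0.5,-0.5,-0.5,-0.5,-0.5]'

```text
time_s: 39.7
position: [0.6234, 0.0409, 0.0862]
tool_rot: [[0.943, -0.332, 0.001], [-0.332, -0.943, -0.0], [0.001, 0.0, -1.0]]
ft_force: [4.9, -1.9, 1.7]
grip_width: 0.0292
```

```bash
python3 st.py 2
```

```text
t 39.75 pos [0.6234 0.0408 0.0862] yaw -19.39 q6 12.31 w 0.029
Tz [-0.03 -0.  ] mean [-0.376 -0.708 -0.015] J6 [-0.0167 -0.0167] F [ 4.89 -1.8   1.72]
```

Request:
jog_arm --dr '[[0,0,0.025],[0,0,0.025],[0,0,0.025],[0,0,0.025],[0,0,0],[0,0,0],[0,0,0],[0,0,0],[0,0,0],[0,0,0]]' --slide '[[0,0,0.0001],[0,0,0],[0,0,0],[0,0,0],[0,0,0],[0,0,0],[0,0,0],[0,0,0],[0,0,0],[0,0,0]]' --gripper '[-0.5,-0.5,-0.5,-0.5,-0.5,-0.5,-0.5,-0.5,-0.5,-0.5]'

```text
time_s: 40.8
position: [0.6235, 0.0408, 0.0861]
tool_rot: [[0.905, -0.425, 0.001], [-0.425, -0.905, -0.0], [0.001, -0.0, -1.0]]
ft_force: [5.6, -2.5, 1.4]
grip_width: 0.0295
```

```bash
python3 st.py 2
```

```text
t 40.85 pos [0.6235 0.0408 0.0861] yaw -25.12 q6 18.04 w 0.0289
Tz [-0.032  0.026] mean [-0.401 -0.744 -0.003] J6 [-0.016 -0.016] F [ 5.35 -2.6   1.21]
```

Request:
jog_arm --dr '[[0,0,0],[0,0,0.025],[0,0,0.025],[0,0,0.025],[0,0,0.025],[0,0,0],[0,0,0],[0,0,0],[0,0,0],[0,0,0]]' --slide '[[0.0005,0,0.0001],[0,0,0],[0,0,0],[0,0,0],[0,0,0],[0,0,0],[0,0,0],[0,0,0],[0,0,0],[0,0,0]]' --gripper '[-0.5,-0.5,-0.5,-0.5,-0.5,-0.5,-0.5,-0.5,-0.5,-0.5]'

```text
time_s: 41.9
position: [0.6236, 0.0408, 0.0859]
tool_rot: [[0.859, -0.512, -0.0], [-0.512, -0.859, -0.0], [0.0, 0.0, -1.0]]
ft_force: [2.6, -4.2, 2.3]
grip_width: 0.0293
```

```bash
python3 st.py 2
```

```text
t 41.95 pos [0.6236 0.0408 0.0859] yaw -30.77 q6 23.68 w 0.0292
Tz [ 0.01  -0.022] mean [-0.585 -0.389 -0.006] J6 [-0.0176 -0.0171] F [ 2.45 -3.99  2.72]
```

Request:
jog_arm --dr '[[0,0,0.025],[0,0,0.025],[0,0,0.025],[0,0,0.025],[0,0,0],[0,0,0],[0,0,0],[0,0,0],[0,0,0],[0,0,0]]' --slide '[[0,0,0.0001],[0,0,0],[0,0,0],[0,0,0],[0,0,0],[0,0,0],[0,0,0],[0,0,0],[0,0,0],[0,0,0]]' --gripper '[-0.5,-0.5,-0.5,-0.5,-0.5,-0.5,-0.5,-0.5,-0.5,-0.5]'

```text
time_s: 43.0
position: [0.6237, 0.0407, 0.0858]
tool_rot: [[0.803, -0.596, 0.0], [-0.596, -0.803, -0.0], [0.0, 0.0, -1.0]]
ft_force: [3.0, -4.5, 2.5]
grip_width: 0.0294
```

```bash
python3 st.py 2
```

```text
t 43.05 pos [0.6237 0.0407 0.0858] yaw -36.58 q6 29.48 w 0.0291
Tz [-0.074  0.003] mean [-0.653 -0.486 -0.036] J6 [-0.0183 -0.0183] F [ 2.9  -4.54  2.73]
```

Request:
jog_arm --dr '[[0,0,0.025],[0,0,0.025],[0,0,0.025],[0,0,0.025],[0,0,0],[0,0,0],[0,0,0],[0,0,0],[0,0,0],[0,0,0]]' --slide '[[0.0003,0,0.0001],[0,0,0],[0,0,0],[0,0,0],[0,0,0],[0,0,0],[0,0,0],[0,0,0],[0,0,0],[0,0,0]]' --gripper '[-0.5,-0.5,-0.5,-0.5,-0.5,-0.5,-0.5,-0.5,-0.5,-0.5]'

```text
time_s: 44.1
position: [0.6238, 0.0407, 0.0857]
tool_rot: [[0.74, -0.672, -0.0], [-0.672, -0.74, -0.0], [-0.0, 0.0, -1.0]]
ft_force: [1.9, -3.9, 4.2]
grip_width: 0.0291
```

```bash
python3 st.py 2
```

```text
t 44.15 pos [0.6238 0.0407 0.0857] yaw -42.23 q6 35.13 w 0.0288
Tz [ 0.004 -0.035] mean [-0.653 -0.204 -0.015] J6 [-0.0177 -0.0174] F [ 1.39 -3.72  4.35]
```

Request:
jog_arm --dr '[[0,0,0.025],[0,0,0.025],[0,0,0.025],[0,0,0.025],[0,0,0],[0,0,0],[0,0,0],[0,0,0],[0,0,0],[0,0,0]]' --slide '[[0,0,0.0001],[0,0,0],[0,0,0],[0,0,0],[0,0,0],[0,0,0],[0,0,0],[0,0,0],[0,0,0],[0,0,0]]' --gripper '[-0.5,-0.5,-0.5,-0.5,-0.5,-0.5,-0.5,-0.5,-0.5,-0.5]'

```text
time_s: 45.2
position: [0.6239, 0.0406, 0.0856]
tool_rot: [[0.669, -0.744, 0.0], [-0.744, -0.669, -0.0], [0.0, 0.0, -1.0]]
ft_force: [1.2, -5.2, 3.7]
grip_width: 0.0291
```

```bash
python3 st.py 2; python3 -c "
from h import *
s=get('scene')
cv2.imwrite('pics/s12.png',cv2.resize(s['pixels'][195:245,310:370],None,fx=12,fy=12,interpolation=cv2.INTER_CUBIC))"
```

```text
t 45.25 pos [0.6239 0.0406 0.0856] yaw -48.03 q6 40.93 w 0.0295
Tz [-0.086  0.031] mean [-0.774 -0.16  -0.027] J6 [-0.0216 -0.0216] F [ 1.32 -4.75  3.74]
```

View pics/s12.png

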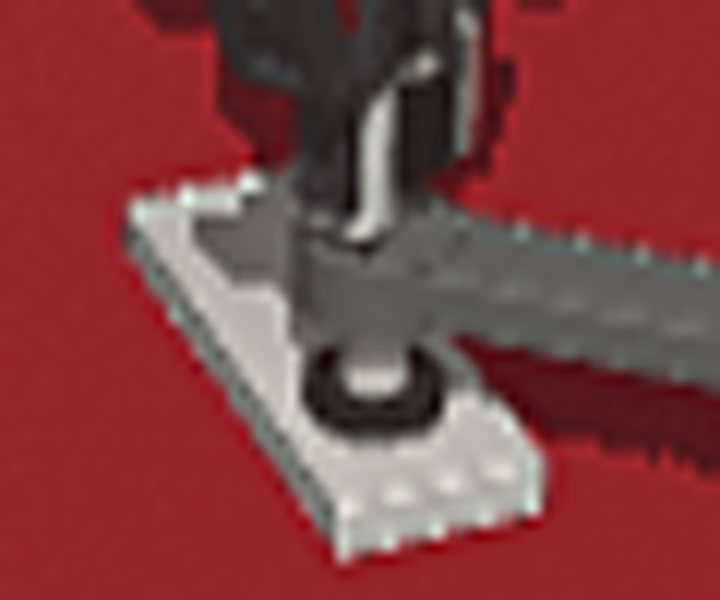

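Request:
jog_arm --dr '[[0,0,0.02],[0,0,0.02],[0,0,0.02],[0,0,0.02],[0,0,0.02],[0,0,0],[0,0,0],[0,0,0],[0,0,0],[0,0,0]]' --slide '[[0.0003,0,0.0001],[0,0,0],[0,0,0],[0,0,0],[0,0,0],[0,0,0],[0,0,0],[0,0,0],[0,0,0],[0,0,0]]' --gripper '[-0.5,-0.5,-0.5,-0.5,-0.5,-0.5,-0.5,-0.5,-0.5,-0.5]'

```text
time_s: 46.35
position: [0.624, 0.0405, 0.0856]
tool_rot: [[0.591, -0.807, -0.0], [-0.807, -0.591, 0.0], [-0.0, 0.0, -1.0]]
ft_force: [0.3, -5.2, 4.4]
grip_width: 0.029
```

```bash
python3 st.py 2
```

```text
t 46.4 pos [0.624  0.0405 0.0856] yaw -53.77 q6 46.65 w 0.0293
Tz [-0.038 -0.007] mean [-0.679 -0.066 -0.022] J6 [-0.022 -0.022] F [ 0.62 -4.65  4.62]
```

```bash
python3 -c "
import numpy as np,cv2
# pad bottom edge row drift between scene pictures (crop s6 is x7 from (290,170); s12 is x12 from (310,195))
s6=np.load('s6.npy',allow_pickle=True).item()['pixels']
a=cv2.resize(s6[195:245,310:370],None,fx=12,fy=12,interpolation=cv2.INTER_CUBIC);b=cv2.imread('pics/s12.png')
for n,i in (('s6',a),('s12',b)):
    g=i.max(2).astype(float);col=g[:,365:380].mean(1); print(n,np.round(col[330:470:5]))
"
```

```text
s6 [ 96.  96.  98. 107. 118. 138. 158. 176. 190. 191. 159. 111.  65.  48.
  49.  47.  49.  51.  45.  52.  78. 111. 152. 181. 201. 201. 190. 187.]
s12 [ 96.  98. 102. 107. 110. 118. 126. 141. 169. 193. 204. 200. 171. 127.
  83.  53.  49.  45.  40.  44.  58.  79. 115. 147. 177. 191. 193. 194.]
```

Request:
jog_arm --dr '[[0,0,0.02],[0,0,0.02],[0,0,0.02],[0,0,0.02],[0,0,0.02],[0,0,0],[0,0,0],[0,0,0],[0,0,0],[0,0,0]]' --slide '[[0.0004,0,0],[0,0,0],[0,0,0],[0,0,0],[0,0,0],[0,0,0],[0,0,0],[0,0,0],[0,0,0],[0,0,0]]' --gripper '[-0.5,-0.5,-0.5,-0.5,-0.5,-0.5,-0.5,-0.5,-0.5,-0.5]'

```text
time_s: 47.45
position: [0.624, 0.0404, 0.0856]
tool_rot: [[0.508, -0.862, -0.001], [-0.862, -0.508, 0.0], [-0.001, 0.0, -1.0]]
ft_force: [-0.2, -2.9, 5.8]
grip_width: 0.0292
```

```bash
python3 st.py 2
```

```text
t 47.5 pos [0.624  0.0404 0.0856] yaw -59.49 q6 52.35 w 0.0293
Tz [0.04  0.039] mean [-0.547  0.068  0.039] J6 [0.0146 0.0146] F [-0.15 -3.03  5.37]
```

Request:
jog_arm --dr '[[0,0,0.02],[0,0,0.02],[0,0,0.02],[0,0,0.02],[0,0,0.02],[0,0,0],[0,0,0],[0,0,0],[0,0,0],[0,0,0]]' --slide '[[0,0,0.0001],[0,0,0],[0,0,0],[0,0,0],[0,0,0],[0,0,0],[0,0,0],[0,0,0],[0,0,0],[0,0,0]]' --gripper '[-0.5,-0.5,-0.5,-0.5,-0.5,-0.5,-0.5,-0.5,-0.5,-0.5]'

```text
time_s: 48.55
position: [0.6241, 0.0403, 0.0856]
tool_rot: [[0.419, -0.908, -0.0], [-0.908, -0.419, 0.0], [-0.0, 0.0, -1.0]]
ft_force: [1.0, -4.4, 5.3]
grip_width: 0.0291
```

```bash
python3 st.py 2
```

```text
t 48.6 pos [0.6241 0.0403 0.0856] yaw -65.22 q6 58.08 w 0.029
Tz [0.074 0.143] mean [-0.575  0.097  0.108] J6 [0.0511 0.0511] F [ 0.61 -4.31  5.28]
```

The torque rose by +0.037 N m in each of the last two 0.1 rad steps, and wrist Tz rose to about +0.11 as well, so the pad is touching. I check the mark for slip.

```bash
python3 -c "
import cv2,numpy as np
a=cv2.imread('pics/k45.25.png')[220:340,250:390];b=cv2.imread('pics/k48.60.png')[220:340,250:390]
cv2.imwrite('pics/cmp3.png',cv2.resize(np.hstack([a,b]),None,fx=2.8,fy=2.8,interpolation=cv2.INTER_CUBIC))"; python3 st.py 4
```

```text
t 48.8 pos [0.6241 0.0403 0.0856] yaw -65.22 q6 58.08 w 0.0293
Tz [0.035 0.116 0.083 0.064] mean [-0.574  0.042  0.074] J6 [0.0511 0.0511 0.0511 0.0511] F [-0.41 -3.7   5.81]
```

View pics/cmp3.png

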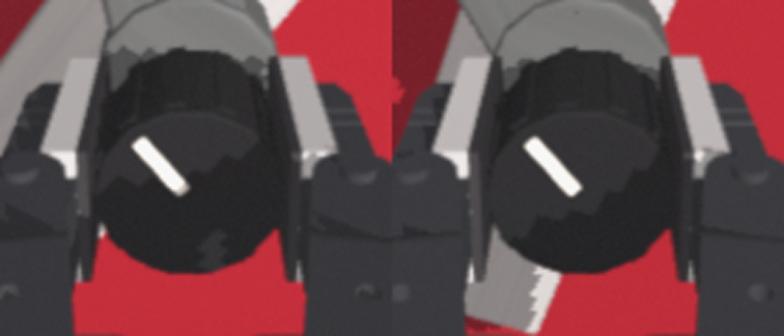

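Request:
jog_arm --dr '[[0,0,0],[0,0,0],[0,0,0],[0,0,0],[0,0,0],[0,0,0],[0,0,0],[0,0,0],[0,0,0],[0,0,0]]' --slide '[[0.0003,0,0],[0,0,0],[0,0,0],[0,0,0],[0,0,0],[0,0,0],[0,0,0],[0,0,0],[0,0,-0.01],[0,0,-0.02]]' --gripper '[-0.5,-0.2,0,0.3,0.6,1,1,1,1,1]'

```text
time_s: 49.85
position: [0.6238, 0.0399, 0.1151]
tool_rot: [[0.42, -0.907, -0.003], [-0.907, -0.42, 0.0], [-0.001, 0.002, -1.0]]
ft_force: [-0.0, 0.2, 0.9]
grip_width: 0.0851
```

Request:
jog_arm --dr '[[0,0,0],[0,0,0],[0,0,0],[0,0,0],[0,0,0],[0,0,0],[0,0,0],[0,0,0],[0,0,0],[0,0,0]]' --slide '[[0,0,-0.03],[0,0,-0.03],[0,0,-0.03],[0,0,-0.01],[0,0,0],[0,0,0],[0,0,0],[0,0,0],[0,0,0],[0,0,0]]' --gripper '[1,1,1,1,1,1,1,1,1,1]'

```text
time_s: 50.85
position: [0.6244, 0.0399, 0.215]
tool_rot: [[0.42, -0.907, -0.001], [-0.907, -0.42, 0.0], [-0.0, 0.0, -1.0]]
ft_force: [0.2, -0.0, 0.1]
grip_width: 0.0855
```

```bash
python3 st.py 1; python3 -c "
from h import *
s=get('scene');w=get('wrist','w13');t=get('top','t13')
np.save('s13.npy',s,allow_pickle=True);np.save('w13.npy',w,allow_pickle=True)
cv2.imwrite('pics/s13.png',cv2.resize(s['pixels'][170:250,290:390],None,fx=7,fy=7,interpolation=cv2.INTER_CUBIC))"
```

```text
t 50.85 pos [0.6244 0.0399 0.215 ] yaw -65.15 q6 57.97 w 0.0855
Tz [0.044] mean [ 0.013 -0.027  0.044] J6 [-0.] F [ 0.22 -0.01  0.06]
```

View pics/s13.png

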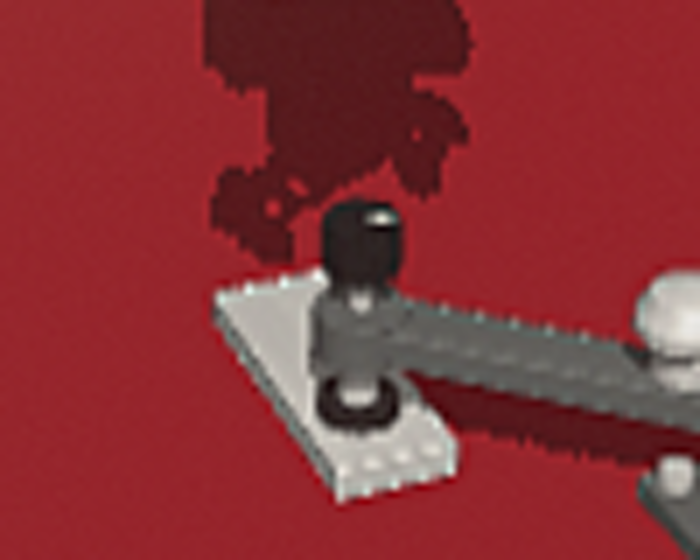

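View pics/w13.png

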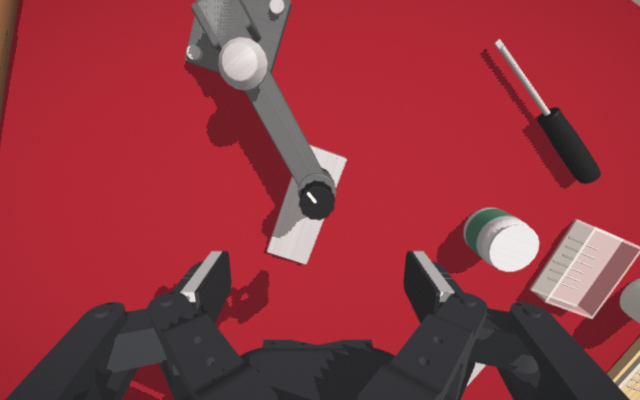

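View pics/t13.png

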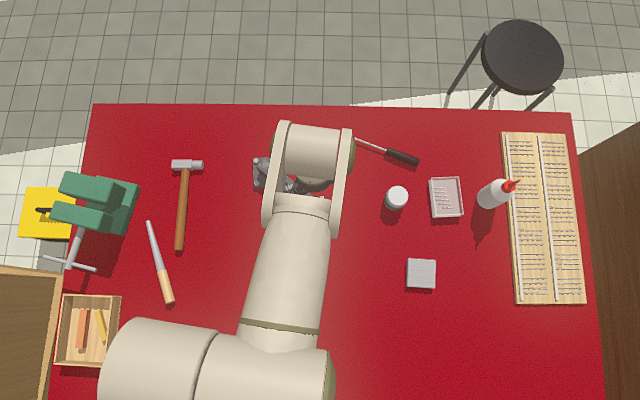

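Scene crop: the pad is at (358,405), fully inside the bar's outline, and the bar's corners are where they were before turning. Top view: the bystanders are unmoved. One last numeric check on the pad margin.

Run:
```python
from h import *
w=np.load("w13.npy",allow_pickle=True).item()
b=onplane(w,[(317,146),(347,158),(305,264),(268,252)],.015);c=b.mean(0)[:2]
k=onplane(w,[(317.5,201.5)],.1045)[0][:2]
u=(b[0]+b[1]-b[2]-b[3])[:2];u/=np.linalg.norm(u);v=np.array([-u[1],u[0]])
print(b.round(4),c,k,"along",(k-c)@u,"across",(k-c)@v)
k2=np.array([.6222,.0398]);print((k2-c)@u,(k2-c)@v)
```

```text
[[0.6574 0.0554 0.015 ]
 [0.6595 0.0194 0.015 ]
 [0.5194 0.0079 0.015 ]
 [0.5152 0.0559 0.015 ]] [0.58788406 0.03463825] [0.62361416 0.03926171] along 0.03588250863485139 across 0.0032344953975114183
0.0344902901687894 0.003827219959614665
```

```bash
python3 -c "
from rig import env,observe
print(env.close_job(), observe()['time_s'])"
```

```text
the job is handed in; nothing more can be done
the job is handed in; nothing more can be done
```

The bar is flat on the bench under the foot, the foot is screwed down onto it with a light pressure, and the robot has let go and backed off. The job was handed in at about 51 s of the 72 s allowed.

- **Bar:** I gripped it near its robot-side end and slid it flat along the bench. The foot axis sits about 35 mm towards the far end from the bar's middle. The last wrist measurement put it 3–4 mm off the bar's centreline, against a margin of 9 mm. That reading used one bar corner hidden by the holder arm, so it probably overstates the offset. An earlier view gave about 2 mm.
- **Drag while sliding:** midway the fingertips pressed the bench, with about 16 N vertical and 13 N sideways. I raised the gripper slightly before taking the bar under the pad, and the sideways force then stayed under about 2 N.
- **Screw:** I turned the knob clockwise 3.6 rad, and the mark on it showed no slip in the jaws. Static torque held at about −0.02 N m, then rose by 0.037 N m in each of the last two 0.1 rad steps, and I stopped there. I estimate the pad pushes with roughly 6 N, up to 9 N if it touched a step earlier.
- **Knob side load:** the jaws were off-centre at times while turning, giving up to about 6 N sideways. I corrected this several times.
- **Last look:** the bar had not moved during the turning and the bystanders looked unmoved. Wrist force was about zero after release.

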